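Load the denture flasks into the flask press and tighten it to the click

TASK

Packed denture flasks are waiting on the bench: pull the flask press's loading tray right out by its post, stand every flask flat and upright inside the tray's rim, side by side, and slide the tray fully home under the pressure plate. Then turn the click wrench on top of the press clockwise until it breaks over with a click, stop at once so that the press is not over-tightened, and let go so that the wrench springs back. Leave the other things on the bench where they are.

Things in the scene. Friction and masses are not known exactly. Their poses are not given: they have to be found in the camera images.
- flask_0: denture flask, a grey cast-metal block 60 (x) x 68 (y) x 46 mm (z) with round corners, two half-shells and a flat lid with two brass screw heads; about 0.45 kg; smooth, grasp it from above across its 60 mm side (local x). Origin: centre of its underside; z up, yaw random within 0.6 rad of the world. A start has two or three flasks, the rest are absent (no pose). They stand on the bench left of the press
- flask_1: denture flask, a grey cast-metal block 60 (x) x 68 (y) x 46 mm (z) with round corners, two half-shells and a flat lid with two brass screw heads; about 0.45 kg; smooth, grasp it from above across its 60 mm side (local x). Origin: centre of its underside; z up, yaw random within 0.6 rad of the world. A start has two or three flasks, the rest are absent (no pose). They stand on the bench left of the press (same as flask_0)
- flask_2: denture flask, a grey cast-metal block 60 (x) x 68 (y) x 46 mm (z) with round corners, two half-shells and a flat lid with two brass screw heads; about 0.45 kg; smooth, grasp it from above across its 60 mm side (local x). Origin: centre of its underside; z up, yaw random within 0.6 rad of the world. A start has two or three flasks, the rest are absent (no pose). They stand on the bench left of the press (same as flask_0)
- tray_floor (a point): centre of the loading tray's floor, on its surface, 30 mm above the bench; x axis points into the press (the closing direction), y to the left, z up. The tray's flat floor is enclosed by a rim 6.5 mm high whose inner faces lie at x = +-40 mm and y = +-130 mm, so three flasks fit side by side along y (centres at -86, 0 and +86 mm, local x of the flask along x of the tray). The tray's front board stands at x = -85 to -95 mm, its top 18 mm above the floor
- tray_post (a point): centre of the top of the tray's upright black pull post, a cylinder 20 mm across; it stands on the front board at x = -93 mm, y = 0 of the tray; top 86 mm above the bench, free height about 36 mm. Pinch it from above to pull or push the tray; it turns with the press: x points into the press
- tray (a joint): slide of the loading tray, m: 0 = fully home under the pressure plate (end stop), 0.138 = right out towards the robot (end stop); friction about 2.5 N; starts 0.02 to 0.08 out. Only when it is nearly right out does the gripper have room in front of the bridge to load it
- plate: pressure plate, steel, 84 x 262 x 12 mm, under the press's bridge; origin at the centre of its underside; it sinks 7 mm per radian of the spindle. With the spindle as found its underside is 2.5 to 4.5 mm above the flasks' lids once the tray is home, and it is backed by stiff springs; a flask that does not stand flat will not go under. The bridge above it is 52 mm deep (x +-26 mm), 356 mm wide, its top 127 mm above the bench, on columns at y = +-161 mm
- spindle_axis (a point): point on the vertical spindle axis at the height of the wrench handle's centre line, 155 mm above the bench; the axis stands over the middle of the bridge
- wrench_grip (a point): point on the centre line of the wrench's black grip sleeve, 115 mm from the spindle axis, 155 mm above the bench; the sleeve is 20 mm thick and runs from 75 to 170 mm from the axis; x points outward along the handle, z up. At the start the handle points to the right (about -y) along the bridge; it turns clockwise seen from above, towards the robot, level, about the spindle axis
- spindle (a joint): turn of the spindle, rad, clockwise seen from above is positive; starts at 0 to 0.25. It turns against about 8 N at the grip until the plate meets the flasks at about 0.7, then rises to some 14 N at the grip, where the wrench clicks, at about 1.2; self-locking, it stays where it is left. Driving it on past 1.35 over-tightens the press. Without flasks under the plate there is no resistance to click on
- wrench (a joint): break-over of the click wrench against its head, rad: 0 in line, held there by its over-centre works; at the set torque (1.6 N m) it breaks over clockwise, the resistance falls to half within about 0.17 rad and further on to a hard stop at 0.26; pushing on from there turns the spindle further. Springs back to 0 when let go. The handle's direction is the spindle's turn plus this
- mixing_bowl: bystander: blue-grey rubber mixing bowl, 90 mm across, 61 mm high, right of the press
- pink_cast: bystander: pink plaster cast, 60 x 77 x 26 mm, right front
- glass_dish: bystander: small dish, 42 mm across, 16 mm high, left, beyond the flasks
- tape_roll: bystander: roll of masking tape, 60 mm across, 19 mm high, left, beyond the flasks
- plaster_block: bystander: cream plaster block, 46 x 52 x 36 mm, left front corner
Things that resemble listed ones, but are neither listed nor needed, are in the scene too. What is shaped like the flask_0 but orange or purple is not meant.

How it is judged:
On the way, in this order (a step that is already met when the one before it is completed fails the run):
1. every flask stands flat on the tray, inside its rim (x of flask_0 in the frame of tray_floor between -0.015 and 0.015 m and y of flask_0 in the frame of tray_floor between -0.1 and 0.1 m and z of flask_0 in the frame of tray_floor between -0.004 and 0.004 m and angle between each of flask_0, flask_1, flask_2's own z axis and vertical below 0.06 rad and x of flask_1 in the frame of tray_floor between -0.015 and 0.015 m and y of flask_1 in the frame of tray_floor between -0.1 and 0.1 m and z of flask_1 in the frame of tray_floor between -0.004 and 0.004 m and x of flask_2 in the frame of tray_floor between -0.015 and 0.015 m and y of flask_2 in the frame of tray_floor between -0.1 and 0.1 m and z of flask_2 in the frame of tray_floor between -0.004 and 0.004 m), for 0.3 s.
2. the loaded tray is fully home (all of step 1 and value of joint tray below 0.005 m), for 0.2 s.
3. the click wrench breaks over at its set torque (value of joint tray below 0.005 m and value of joint wrench above 0.06 rad and value of joint spindle above 1.05 rad), for 0.02 s.
At the end, for the whole second after the job is handed in: Every flask stands flat inside the tray's rim (centre within 15 mm in x and 100 mm in y of the tray's, tilt under 0.06 rad), the tray is home within 5 mm, the spindle is at 1.05 to 1.35 rad, the wrench has sprung back (under 0.04 rad) (all of step 2 and value of joint spindle between 1.05 and 1.35 rad and value of joint wrench below 0.04 rad); the robot touches nothing.
It fails at once if the press is over-tightened: the spindle driven past 1.35 rad (value of joint spindle above 1.35 rad).
It fails at once if another thing on the bench is moved more than 30 mm (distance of any of mixing_bowl, pink_cast, glass_dish, tape_roll, plaster_block from where it was at the start of the episode above 0.03 m).
Of flask_0, flask_1, flask_2 only 2 to 3 are there at a start; the rules pass over those that are not, and their reading is None.
At some moment in a run one of flask_0, flask_1, flask_2 may be knocked a few centimetres aside while the robot is not near it.
Once in a run the grip may slacken for a moment while it holds something.
It also fails if it takes over 210 s, if anything falls off the work surface, if the arm or the gripper's body presses on something with over 40 N, if the wrist force passes 120 N, or if a joint passes its speed limit or range.

ROBOT

A 6-joint arm with a two-finger parallel gripper is mounted at the origin on a cart in front of the work surface, level with it; the furniture and walls round the work are solid. World frame = base frame: x ahead of the robot, y to its left, z up, the work surface at z = 0. Lengths are in m, angles in rad, forces in N, time in s.
With the tool pointing down it reaches from about 0.425 to 0.95 m from the base axis. Payload 3.5 kg.
Tool frame: the origin (TCP) lies midway between the tips of the shut fingers; the grasp point (between the pads) lies 19 mm behind it; y points along the fingers, x is the direction in which the jaws open and shut, and the axes are right-handed (so a half turn about y gives the same grasp; the last joint's range is limited). The gripper opens to 85 mm and grips with 20 to 120 N. Pads are 22 mm wide; open, the fingers measure 114 mm over their backs; the gripper's body (76 mm by 85 mm) begins 54 mm behind the grasp point. The pads swing forward as they close: fully open they stand 13 mm farther back than shut.
Start: joints at [-1.457, 0.286, 1.577, -0, 1.279, -0.15], TCP at [0.176, -0.652, 0.231] pointing down, gripper open.
Joint ranges: [-2.77, 2.77], [-0.9, 2.22], [0.21, 2.48], [-1.53, 4.67], [0.24, 2.81], [-2.84, 2.84]. Speed limits (rad/s): [2.79, 2.79, 3.14, 3.14, 3.14, 3.14].

INTERFACE

Orientations are given as a unit quaternion [x, y, z, w].
In Python, from plant import ctrl, viewer gives the robot as it stands.
- The arm moves only by the tool step_arm, never from a script. Its argument "rows" is a list of rows, each a list of 3 entries, a list of its own where there are three numbers: the turn, a rotation vector about the tool's x, y, z in degrees, then the shift along the tool's x, y, z in mm, then the closure, from 0 (fully open) to 1 (shut). A call has 1 to 10 rows; each row is the pose to reach, as a shift and turn from the pose commanded when the call began, along the tool's axes at that moment; what a row does not reach only later rows make up. A row lasts 1/12 s, in which the tool goes at most 41.7 mm and 7.16 degrees, less where a joint would pass 70% of its speed; a pose out of reach is approached as far as the arm can. A call with a gripper value outside its range is refused whole. The fingers move at their own pace and stop on an object; "newtons" is the grip in N (left out, the last holds). Time passes only in rows, so rows that repeat a pose let the fingers close. It gives the time, the measured TCP pose, the force and the opening at its end, in the units of the state.
- ctrl.get_state(): the state, without advancing time (a new reading comes with each control period).
- viewer.read_camera(name): name is "side" or "top" or "wrist"; returns (picture, depth): 480x640x3 uint8, red, green, blue; 480x640 float32, m along the optical axis (not along the pixel's ray), 0 where there is no reading.
- viewer.calibration(name): a dict with "K" (3x3 intrinsics, pixels), "D" ([k1, k2, p1, p2, k3] as OpenCV has them; the pictures are not rectified), "R" (3x3) and "t" (3): a world point X has camera coordinates R X + t. Camera axes: x right, y down, z forward; pixel columns grow to the right and rows downward; lengths in m; the calibration is good to about 2 mm. A picture is of the moment at which its call begins: read the wrist's pose just before it. calibration takes no time and is no camera call; for the wrist camera it gives the pose at the moment of the call.
- ctrl.sign_off(): hands the job in, once; it reports no verdict.
The state is a dict: "time": time; "qpos": joint angles; "dq": joint speeds; "joint_efforts": joint torques, N m; "eef_pos": TCP position; "tcp_rot": TCP orientation; "contact_force": force on the tool from outside, world axes, zero at the start; "wrist_torque": the same for the moment, N m; "opening": opening from 0.0 (shut) to 1.0 (fully open).
Only numpy, scipy, OpenCV 4.12 (cv2) and the standard library are available. Lean on these libraries where they do the work, as an engineer would, in place of code of your own. Each camera call takes 0.05 s, during which the arm holds its last target.

## Working session

There is one attempt and no reset: what is moved stays moved. The work goes in short steps, Python scripts to look and compute and a tool call to move; the robot and the scene stay as the last step left them, time stands still between calls to the robot, and variables do not carry over. Pictures are saved under pics/ and viewed, and the job is handed in when it is done.

Besides the shell and the picture viewer there is one more tool, called by a JSON object that holds its "fn" and its "kwargs". step_arm: Moves the arm, as the interface text tells. Its arguments: {"type":"object","properties":{"rows":{"type":"array"},"newtons":{"type":"number"}},"required":["rows"]}

```bash
mkdir -p pics; ls; cat > h.py <<'E'
import numpy as np, cv2
from plant import ctrl, viewer
def shot(name,fn):
    cal=viewer.calibration(name)
    img,d=viewer.read_camera(name)
    cv2.imwrite('pics/'+fn+'.png',img[:,:,::-1]); np.savez('pics/'+fn+'.npz',img=img,d=d,**{k:np.array(cal[k]) for k in 'KDRt'})
    return img,d,cal
def cloud(d,cal):
    h,w=d.shape
    u,v=np.meshgrid(np.arange(w),np.arange(h))
    p=cv2.undistortPoints(np.stack([u,v],-1).reshape(-1,1,2).astype(np.float64),np.array(cal['K']),np.array(cal['D'])).reshape(h,w,2)
    X=np.dstack([p[...,0]*d,p[...,1]*d,d]).reshape(-1,3)
    W=(X-np.array(cal['t']).ravel())@np.array(cal['R'])
    W[d.ravel()==0]=np.nan
    return W.reshape(h,w,3)
E
python3 - <<'E'
from h import *
print(ctrl.get_state())
for n in ['top','side']:
    i,d,c=shot(n,n+'0'); print(n,c)
E
```

```text
pics
{'time': 0.0, 'qpos': array([-1.45698527e+00,  2.87200365e-01,  1.57820096e+00,  2.39220920e-05,
        1.27861930e+00, -1.49999433e-01]), 'dq': array([ 0.00209232,  0.00047462,  0.00012245, -0.00248802, -0.00018778,
        0.00156012]), 'joint_efforts': array([ 3.46095358e-04, -4.05982697e+01, -2.92623693e+01, -1.49949028e-04,
        5.94426849e-03,  1.11166329e-05]), 'eef_pos': array([ 0.17597113, -0.65096322,  0.22991109]), 'tcp_rot': array([-0.56079269,  0.43048673, -0.42930656,  0.56203969]), 'contact_force': array([ 0.16354171, -0.59801721,  0.44064775]), 'wrist_torque': array([-0.01316286,  0.01744586, -0.03201689]), 'opening': 0.9986227585196962}
top {'K': array([[564.78363489,   0.        , 316.27107864],
       [  0.        , 564.78363489, 242.4417857 ],
       [  0.        ,   0.        ,   1.        ]]), 'D': array([-0.1312462,  0.       ,  0.       ,  0.       ,  0.       ]), 'R': array([[-0.00814351, -0.99991956,  0.00972384],
       [-0.98376476,  0.0062678 , -0.17935329],
       [ 0.17927792, -0.01102653, -0.98373667]]), 't': array([0.04802435, 0.55145395, 1.64983774])}
side {'K': array([[440.05179783,   0.        , 310.09416802],
       [  0.        , 440.05179783, 239.31112942],
       [  0.        ,   0.        ,   1.        ]]), 'D': array([-0.03745564,  0.        ,  0.        ,  0.        ,  0.        ]), 'R': array([[-0.97517704, -0.22047794,  0.02047491],
       [-0.12386402,  0.46652076, -0.87579454],
       [ 0.18354141, -0.85659083, -0.48224962]]), 't': array([0.52091856, 0.16297492, 1.21134341])}
```

View pics/top0.png

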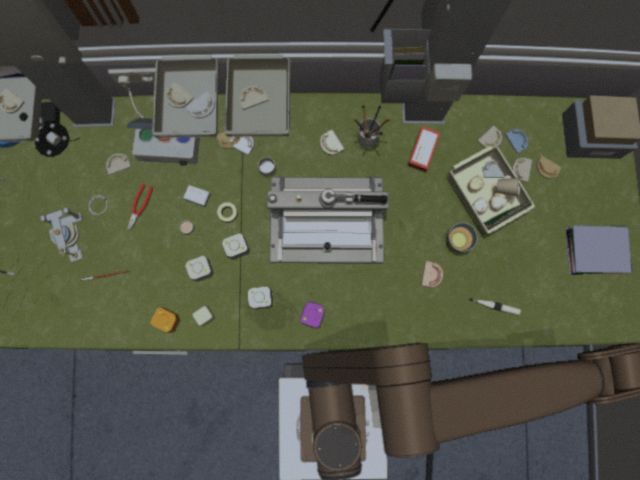

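View pics/side0.png

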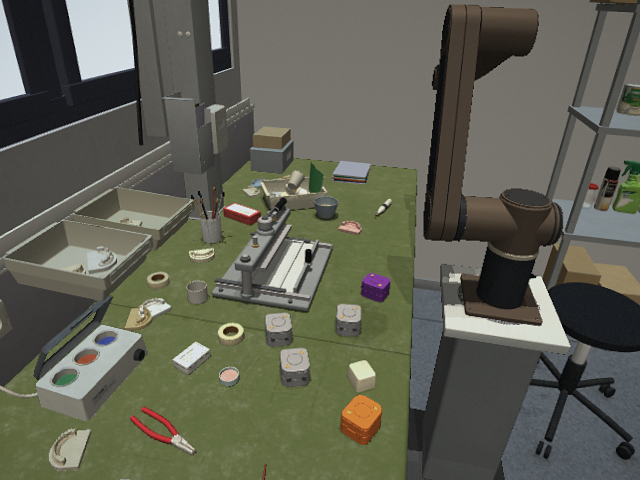

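Three grey flasks appear in the top view at (198,268), (234,245) and (260,297). The press is at (327,220), its post at (327,245) and the wrench grip at (372,199). The purple and orange blocks are decoys.

```bash
python3 - <<'E'
from h import *
z=np.load('pics/top0.npz'); W=cloud(z['d'],z); img=z['img']
cv2.imwrite('pics/crop0.png',cv2.resize(img[170:335,170:400,::-1],None,fx=3.4,fy=3.4,interpolation=cv2.INTER_CUBIC))
def top(u,v,zlo,zhi,r=22):
    p=W[v-r:v+r,u-r:u+r].reshape(-1,3); p=p[(p[:,2]>zlo)&(p[:,2]<zhi)]
    return p
for u,v in [(198,268),(234,245),(260,297)]:
    p=top(u,v,.038,.055)
    r=cv2.minAreaRect((p[:,:2]*1000).astype(np.float32)); print(u,v,len(p),r,p[:,2].mean())
for u,v in [(327,245),(327,242),(372,199),(330,197),(300,240),(327,262),(275,260),(382,260),(272,195),(385,195),(350,240),(313,315)]:
    print(u,v,W[v,u].round(4))
p=top(327,244,.07,.1,8);print(p.mean(0),p.min(0),p.max(0),len(p))
p=top(370,199,.135,.18,22);p=p[p[:,2]>.14];print(len(p),p.min(0),p.max(0)); 
E
```

```text
198 268 401 ((477.63861083984375, 402.0295104980469), (61.23127746582031, 67.33033752441406), 20.72003746032715) 0.045465387504653884
234 245 409 ((546.0579833984375, 292.1195373535156), (60.0875244140625, 68.44158935546875), 21.866008758544922) 0.04577657040377833
260 297 419 ((389.3299255371094, 214.79446411132812), (59.83024978637695, 68.52714538574219), 1.594066858291626) 0.04550826455663498
327 245 [0.5379 0.0128 0.0828]
327 242 [0.5459 0.0129 0.0879]
372 199 [ 0.6559 -0.1147  0.164 ]
330 197 [0.6594 0.0055 0.1745]
300 240 [0.5637 0.0933 0.0278]
327 262 [0.4974 0.0113 0.0136]
275 260 [0.5042 0.1701 0.016 ]
382 260 [ 0.5011 -0.1563  0.0222]
272 195 [0.6775 0.1725 0.1331]
385 195 [ 0.6693 -0.1532  0.1573]
350 240 [ 0.5628 -0.0593  0.0274]
313 315 [0.3349 0.0554 0.0437]
[0.53757335 0.01182286 0.08449539] [0.52712972 0.00379243 0.07390091] [0.54728232 0.02162393 0.09371025] 39
283 [ 0.64796086 -0.15858514  0.14876102] [ 0.67547135 -0.04553604  0.17553921]
```

View pics/crop0.png

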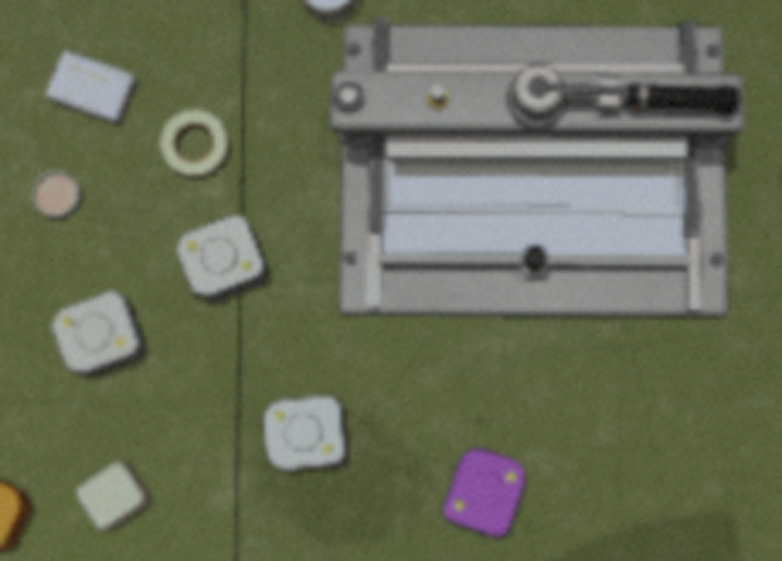

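```bash
cat >> h.py <<'E'
from scipy.spatial.transform import Rotation as Ro
def tgt(pos,yaw,ref=None):
    """print shift (mm) and turn (deg) in tool frame from current pose to: TCP pos, jaw direction (tool x) at yaw deg, pointing down"""
    s=ctrl.get_state(); R0=Ro.from_quat(s['tcp_rot']); p0=s['eef_pos']
    best=None
    for y in (yaw,yaw+180):
        a=np.radians(y); x=np.array([np.cos(a),np.sin(a),0]); yy=np.array([0,0,-1.]); R=Ro.from_matrix(np.c_[x,yy,np.cross(x,yy)])
        r=(R0.inv()*R).as_rotvec(degrees=True)
        sh=R0.inv().apply(np.array(pos)-p0)*1000
        print('yaw',y,'turn',r.round(1),'shift',sh.round(1))
    print('now t=%.2f'%s['time'],p0.round(4),'jawx',R0.as_matrix()[:,0].round(3),'q',s['qpos'].round(2),'F',s['contact_force'].round(1),'open',round(s['opening'],2))
E
python3 - <<'E'
from h import *
z=np.load('pics/top0.npz'); W=cloud(z['d'],z)
S=W[165:275,255:400].reshape(-1,3)
p=S[(S[:,2]>.118)&(S[:,2]<.136)]
print('bridge',len(p),cv2.minAreaRect((p[:,:2]*1000).astype(np.float32)))
p=S[(S[:,2]>.006)&(S[:,2]<.07)]; print(p.min(0),p.max(0))
p=S[(S[:,2]>.16)&(S[:,1]<-.065)]; print('sleeve',len(p),cv2.fitLine((p[:,:2]*1000).astype(np.float32),cv2.DIST_HUBER,0,.01,.01).ravel())
p=S[(S[:,2]>.168)]; print('hub',len(p),p.mean(0),p.min(0),p.max(0))
p=S[(S[:,2]>.022)&(S[:,2]<.034)]; print('floor',len(p),cv2.minAreaRect((p[:,:2]*1000).astype(np.float32)))
h=np.histogram(p[:,0],20); print(h)
tgt([.537,.012,.15],0)
E
```

```text
bridge 1501 ((665.4273071289062, 10.548995971679688), (354.8299560546875, 54.651023864746094), 89.69475555419922)
[ 0.45946942 -0.21920717  0.00600634] [0.81072018 0.23444085 0.06970997]
sleeve 158 [ 5.23018092e-02  9.98631299e-01  6.59569885e+02 -1.13439896e+02]
hub 160 [ 0.6638967  -0.01764383  0.17151603] [ 0.64602508 -0.15696605  0.16800969] [0.68361405 0.03085438 0.17842606]
floor 3104 ((642.4963989257812, 32.46604919433594), (391.7900390625, 294.30242919921875), 88.28630065917969)
(array([136, 159, 178, 176, 407, 374, 284, 386, 384, 175,  64,   2,   0,
         0,   5, 106, 142, 108,  10,   8]), array([0.49443628, 0.50948499, 0.5245337 , 0.53958241, 0.55463112,
       0.56967983, 0.58472853, 0.59977724, 0.61482595, 0.62987466,
       0.64492337, 0.65997208, 0.67502079, 0.6900695 , 0.70511821,
       0.72016692, 0.73521563, 0.75026434, 0.76531305, 0.78036176,
       0.79541047]))
yaw 0 turn [ -0.1 -74.9  -0.1] shift [-545.8   81.4  521.4]
yaw 180 turn [ 1.000e-01  1.051e+02 -1.000e-01] shift [-545.8   81.4  521.4]
now t=0.10 [ 0.176 -0.651  0.23 ] jawx [ 0.261 -0.965 -0.002] q [-1.46  0.29  1.58  0.    1.28 -0.15] F [-0.6 -0.5 -0.9] open 1.0
```

{"fn": "step_arm", "kwargs": {"rows": [[[0,-75,0],[-546,50,521],0.45],[[0,-75,0],[-546,50,521],0.45],[[0,-75,0],[-546,50,521],0.45],[[0,-75,0],[-546,50,521],0.45],[[0,-75,0],[-546,50,521],0.45],[[0,-75,0],[-546,50,521],0.45],[[0,-75,0],[-546,50,521],0.45],[[0,-75,0],[-546,50,521],0.45],[[0,-75,0],[-546,50,521],0.45],[[0,-75,0],[-546,50,521],0.45]], "newtons": 40}}

```text
time: 0.93
eef_pos: [0.375, -0.2843, 0.2033]
tcp_rot: [-0.707, 0.018, -0.018, 0.707]
contact_force: [1.2, -0.2, -0.1]
opening: 0.552
```

```bash
python3 -c "
from h import *
tgt([.537,.0115,.16],0)"
```

```text
yaw 0 turn [-0.  -2.9 -0. ] shift [146.6  43.4 303.7]
yaw 180 turn [  0.  177.1  -0. ] shift [146.6  43.4 303.7]
now t=0.93 [ 0.375  -0.2843  0.2033] jawx [ 0.999 -0.051 -0.   ] q [-0.86 -0.15  2.09  0.    1.2  -0.81] F [ 1.2 -0.2 -0.1] open 0.55
```

{"fn": "step_arm", "kwargs": {"rows": [[[0,-3,0],[147,43,304],0.45],[[0,-3,0],[147,43,304],0.45],[[0,-3,0],[147,43,304],0.45],[[0,-3,0],[147,43,304],0.45],[[0,-3,0],[147,43,304],0.45],[[0,-3,0],[147,43,304],0.45],[[0,-3,0],[147,43,304],0.45],[[0,-3,0],[147,43,304],0.45],[[0,-3,0],[147,43,304],0.45],[[0,-3,0],[147,43,304],0.45]]}}

```text
time: 1.77
eef_pos: [0.5388, 0.0111, 0.1597]
tcp_rot: [-0.707, 0.001, 0.001, 0.707]
contact_force: [-1.3, -1.0, 0.1]
opening: 0.551
```

```bash
python3 - <<'E'
from h import *
i,d,c=shot('wrist','w1')
tgt([.537,.0115,.055],0)
W=cloud(d,c); p=W.reshape(-1,3); p=p[(p[:,2]>.078)&(p[:,2]<.095)&(abs(p[:,1])<.06)&(p[:,0]<.6)]; print(len(p),np.median(p,0) if len(p) else 0,p.min(0),p.max(0))
E
```

```text
yaw 0 turn [ 0.  -0.1 -0.1] shift [ -1.2 105.    1.9]
yaw 180 turn [  0.2 179.9   0. ] shift [ -1.2 105.    1.9]
now t=1.82 [0.5384 0.0096 0.16  ] jawx [ 1.    -0.002 -0.002] q [-0.17  0.06  1.97 -0.    1.11 -0.17] F [-1.  -0.1  0.5] open 0.55
1047 [0.53832817 0.01452167 0.08583426] [0.52852435 0.00386969 0.07801313] [0.54812277 0.02316126 0.08847782]
```

View pics/w1.png

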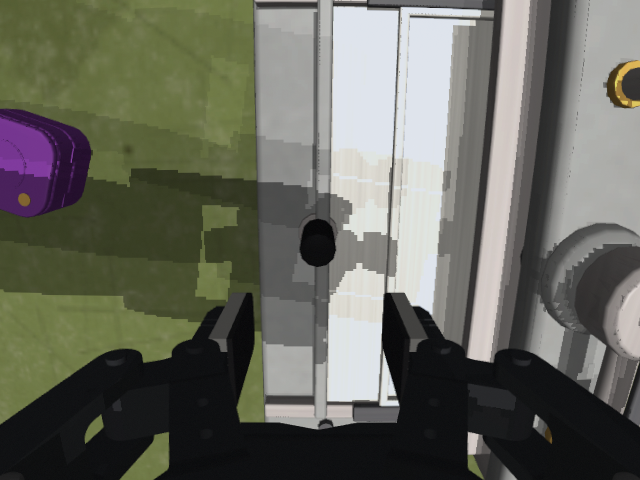

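Wrist view: the post at (318,240) sits between the open jaws, centre about (0.538, 0.0135). I'll descend and grip it.

{"fn": "step_arm", "kwargs": {"rows": [[[0,0,0],[0,40,4],0.45],[[0,0,0],[0,70,4],0.45],[[0,0,0],[0,100,4],0.45],[[0,0,0],[0,100,4],0.45],[[0,0,0],[0,100,4],1],[[0,0,0],[0,100,4],1],[[0,0,0],[0,100,4],1],[[0,0,0],[0,100,4],1],[[0,0,0],[0,100,4],1],[[0,0,0],[0,100,4],1]]}}

```text
time: 2.65
eef_pos: [0.54, 0.0116, 0.0629]
tcp_rot: [0.708, -0.0, 0.002, -0.706]
contact_force: [-2.0, -5.2, 4.9]
opening: 0.217
```

{"fn": "step_arm", "kwargs": {"rows": [[[0,0,0],[-10,0,0],1],[[0,0,0],[-30,0,0],1],[[0,0,0],[-50,0,0],1],[[0,0,0],[-70,0,0],1],[[0,0,0],[-85,0,0],1],[[0,0,0],[-95,0,0],1],[[0,0,0],[-100,0,0],1],[[0,0,0],[-103,0,0],1],[[0,0,0],[-105,0,0],1],[[0,0,0],[-105,0,0],1]]}}

```text
time: 3.48
eef_pos: [0.4359, 0.0125, 0.0629]
tcp_rot: [0.708, 0.0, 0.003, -0.707]
contact_force: [0.8, -4.4, 7.6]
opening: 0.215
```

{"fn": "step_arm", "kwargs": {"rows": [[[0,0,0],[-2,0,0],1],[[0,0,0],[-4,0,0],1],[[0,0,0],[-6,0,0],1],[[0,0,0],[-6,0,0],1]]}}

```text
time: 3.82
eef_pos: [0.4351, 0.0125, 0.063]
tcp_rot: [0.708, 0.005, 0.01, -0.707]
contact_force: [19.5, -1.9, -10.1]
opening: 0.215
```

{"fn": "step_arm", "kwargs": {"rows": [[[0,0,0],[4,0,0],0.45],[[0,0,0],[4,0,0],0.45],[[0,0,0],[4,0,0],0.45],[[0,0,0],[4,-30,0],0.45],[[0,0,0],[4,-70,0],0.45],[[0,0,0],[4,-110,0],0.2],[[0,0,0],[4,-130,0],0],[[0,0,0],[4,-130,0],0]]}}

```text
time: 4.48
eef_pos: [0.4343, 0.0131, 0.1962]
tcp_rot: [0.708, 0.002, 0.005, -0.707]
contact_force: [0.4, -0.3, 0.6]
opening: 0.946
```

```bash
cat >> h.py <<'E'
def flasks(fn):
    i,d,c=shot('top',fn); W=cloud(d,c)
    hsv=cv2.cvtColor(i,cv2.COLOR_RGB2HSV)
    m=((W[...,2]>.036)&(W[...,2]<.056)&(W[...,0]>.3)&(W[...,0]<.8)&(W[...,1]>.14)&(W[...,1]<.6)&(hsv[...,1]<70)).astype(np.uint8)
    n,l,st,ce=cv2.connectedComponentsWithStats(m)
    for k in range(1,n):
        if st[k,4]>150:
            p=W[l==k]; r=cv2.minAreaRect((p[:,:2]*1000).astype(np.float32)); print('flask?',st[k,4],ce[k].round(),r,p[:,2].mean().round(4))
def tray(fn=None):
    """press coordinates from last top picture"""
E
python3 - <<'E'
from h import *
flasks('top1')
z=np.load('pics/top1.npz'); W=cloud(z['d'],z)
S=W[165:300,255:400].reshape(-1,3)
tgt([.389,.215,.17],1.6)
cv2.imwrite('pics/crop1.png',cv2.resize(z['img'][170:335,170:400,::-1],None,fx=3.4,fy=3.4,interpolation=cv2.INTER_CUBIC))
E
```

```text
flask? 417 [234. 245.] ((546.373046875, 292.3218078613281), (61.94648742675781, 68.45695495605469), 20.92511558532715) 0.0455
flask? 415 [198. 268.] ((477.85577392578125, 401.7197570800781), (61.12285232543945, 66.88202667236328), 22.531661987304688) 0.0455
flask? 424 [259. 297.] ((389.0787048339844, 215.52944946289062), (59.5314826965332, 66.37090301513672), 1.5183128118515015) 0.0455
yaw 1.6 turn [ 0.  -1.8  0.3] shift [-44.7  22.9 201.4]
yaw 181.6 turn [ -0.4 178.2   0. ] shift [-44.7  22.9 201.4]
now t=4.53 [0.4328 0.0134 0.1931] jawx [ 1.    -0.004  0.005] q [-0.2  -0.24  2.19  0.    1.19 -0.2 ] F [-0.6  1.1 -0.1] open 1.0
```

View pics/crop1.png

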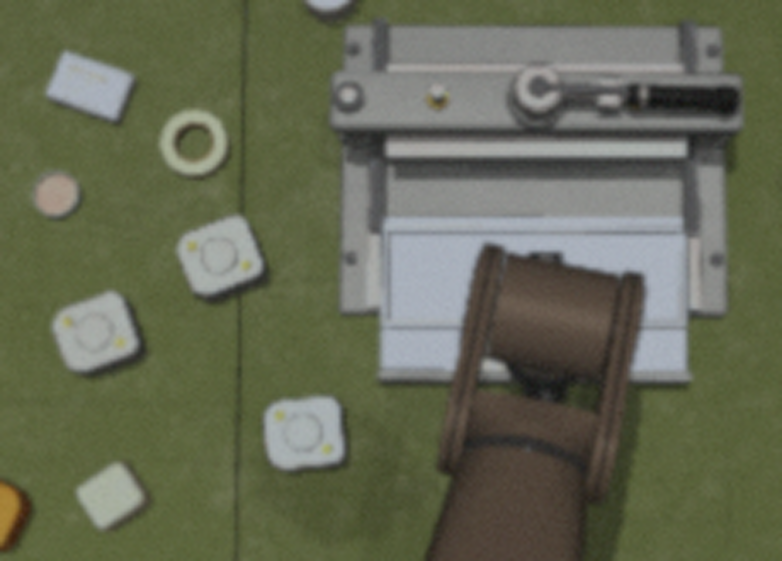

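The tray is out, and the three flasks are where they were. I'll move above flask C (nearest the robot).

{"fn": "step_arm", "kwargs": {"rows": [[[0,-1.8,0],[-22,5,30],0],[[0,-1.8,0],[-26,15,70],0],[[0,-1.8,0],[-30,20,110],0],[[0,-1.8,0],[-36,23,150],0],[[0,-1.8,0],[-42,23,185],0],[[0,-1.8,0],[-45,23,201],0],[[0,-1.8,0],[-45,23,201],0],[[0,-1.8,0],[-45,23,201],0]]}}

```text
time: 5.2
eef_pos: [0.3858, 0.2146, 0.1654]
tcp_rot: [0.708, 0.009, -0.012, -0.707]
contact_force: [-0.2, -0.2, 0.2]
opening: 1.0
```

```bash
python3 - <<'E'
from h import *
tgt([.389,.2152,.012],1.6)
i,d,c=shot('wrist','w2')
W=cloud(d,c); hs=cv2.cvtColor(i,cv2.COLOR_RGB2HSV)[...,1]
m=(W[...,2]>.036)&(W[...,2]<.056)&(abs(W[...,0]-.389)<.06)&(abs(W[...,1]-.215)<.06)
p=W[m]; print(len(p),cv2.minAreaRect((p[:,:2]*1000).astype(np.float32)))
E
```

```text
yaw 1.6 turn [ 0.1  0.1 -0.3] shift [  4.  153.4   0.7]
yaw 181.6 turn [-4.000e-01 -1.799e+02 -1.000e-01] shift [  4.  153.4   0.7]
now t=5.20 [0.3858 0.2146 0.1654] jawx [ 1.     0.029 -0.005] q [ 0.28 -0.18  2.19 -0.    1.14  0.25] F [-0.2 -0.2  0.2] open 1.0
9015 ((388.7713928222656, 216.92083740234375), (59.207191467285156, 68.07723236083984), 6.299546241760254)
```

View pics/w2.png

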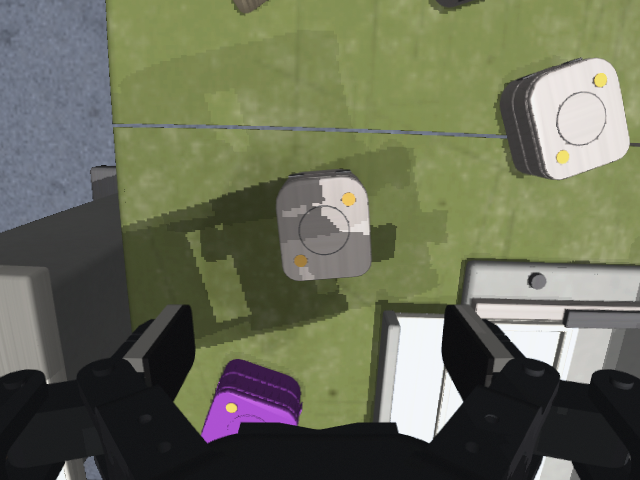

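Wrist view: the flask at (323,228) is aligned between the jaws. I'll descend and grip.

{"fn": "step_arm", "kwargs": {"rows": [[[0,-1.5,0],[4,40,1],0],[[0,-1.5,0],[4,80,1],0],[[0,-1.5,0],[4,115,1],0],[[0,-1.5,0],[4,140,1],0],[[0,-1.5,0],[4,153,1],0],[[0,-1.5,0],[4,153,1],0.2],[[0,-1.5,0],[4,153,1],0.4],[[0,-1.5,0],[4,153,1],0.7],[[0,-1.5,0],[4,153,1],1],[[0,-1.5,0],[4,153,1],1]], "newtons": 60}}

```text
time: 6.08
eef_pos: [0.392, 0.2154, 0.0154]
tcp_rot: [-0.707, -0.019, 0.018, 0.707]
contact_force: [-0.3, -0.2, -4.8]
opening: 0.696
```

{"fn": "step_arm", "kwargs": {"rows": [[[0,0,0],[0,0,0],1],[[0,0,0],[0,0,0],1],[[0,0,0],[0,-25,0],1],[[0,0,0],[0,-60,0],1],[[0,0,0],[0,-100,0],1],[[0,0,0],[0,-120,0],1],[[0,0,0],[0,-120,0],1]]}}

```text
time: 6.67
eef_pos: [0.3956, 0.2168, 0.1408]
tcp_rot: [-0.706, -0.023, 0.014, 0.708]
contact_force: [1.8, 0.1, -4.1]
opening: 0.694
```

```bash
python3 - <<'E'
from h import *
tgt([.5285,-.0735,.135],0)
i,d,c=shot('wrist','w3')
E
```

```text
yaw 0 turn [-0.2  3.1  0.7] shift [ 117.2    6.4 -297. ]
yaw 180 turn [   1.1 -176.9    0.3] shift [ 117.2    6.4 -297. ]
now t=6.67 [0.3956 0.2168 0.1408] jawx [0.998 0.053 0.013] q [ 0.28 -0.13  2.2   0.    1.06  0.22] F [ 1.8  0.1 -4.1] open 0.69
```

View pics/w3.png

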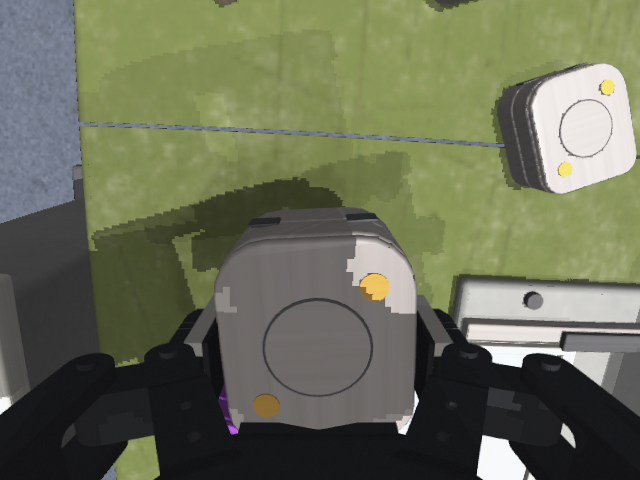

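```bash
cat >> h.py <<'E'
def held(fn):
    s=ctrl.get_state(); i,d,c=shot('wrist',fn); W=cloud(d,c); p0=s['eef_pos']
    zl=W[330:380,290:345,2]; zm=np.nanmedian(zl)
    m=(abs(W[...,2]-zm)<.005)&(np.hypot(W[...,0]-p0[0],W[...,1]-p0[1])<.06)
    p=W[m]; r=cv2.minAreaRect((p[:,:2]*1000).astype(np.float32))
    # plane
    A=np.c_[p[:,:2],np.ones(len(p))]; k=np.linalg.lstsq(A,p[:,2],rcond=None)[0]
    print('held lid z',zm.round(4),'rect',r,'slopes',k[:2].round(3),'TCP',p0.round(4),'lid-TCP z',(zm-p0[2]).round(4))
E
python3 - <<'E'
from h import *
held('w4')
i,d,c=shot('top','top2'); W=cloud(d,c)
S=W[165:320,255:400].reshape(-1,3)
p=S[(S[:,2]>.076)&(S[:,2]<.095)&(S[:,0]<.5)]; print('post',len(p),p.mean(0),p.min(0),p.max(0))
p=S[(S[:,2]>.04)&(S[:,2]<.06)&(S[:,0]<.5)&(S[:,0]>.38)]; print('board',len(p),cv2.minAreaRect((p[:,:2]*1000).astype(np.float32)))
p=S[(S[:,2]>.022)&(S[:,2]<.04)&(S[:,0]<.62)&(abs(S[:,1]-.01)<.15)]; print('floor',len(p),p.min(0),p.max(0))
cv2.imwrite('pics/crop2.png',cv2.resize(i[170:335,255:400,::-1],None,fx=3.6,fy=3.6,interpolation=cv2.INTER_CUBIC))
# project predicted rim corners
K,D,R,t=[np.array(c[k]) for k in 'KDRt']
tc=np.array([.5285,.0125])
pts=np.array([[tc[0]+a*.04,tc[1]+b*.13,.0365] for a in(-1,1) for b in (-1,1)])
q=cv2.projectPoints(pts,cv2.Rodrigues(R)[0],t,K,D)[0].reshape(-1,2); print(q, (q-[255,170])*3.6)
E
```

```text
held lid z 0.1692 rect ((393.1279602050781, 220.752197265625), (87.05934143066406, 63.97951889038086), 4.180522441864014) slopes [ 0.009 -0.004] TCP [0.3936 0.2162 0.1374] lid-TCP z 0.0318
post 36 [0.43460445 0.01309104 0.08497248] [0.42546517 0.00522639 0.07947645] [0.44318876 0.02272909 0.09277323]
board 300 ((457.5946044921875, 11.223617553710938), (69.3841781616211, 279.4352111816406), 2.7111082077026367)
floor 4471 [ 0.32345792 -0.13827603  0.02200623] [0.61997554 0.15995405 0.03999038]
[[369.89355248 263.50831567]
 [283.70327119 264.10054749]
 [369.24240993 237.4813378 ]
 [283.75516999 238.00609796]] [[413.61678894 336.62993643]
 [103.33177628 338.76197098]
 [411.27267575 242.93281607]
 [103.51861196 244.82195266]]
```

View pics/crop2.png

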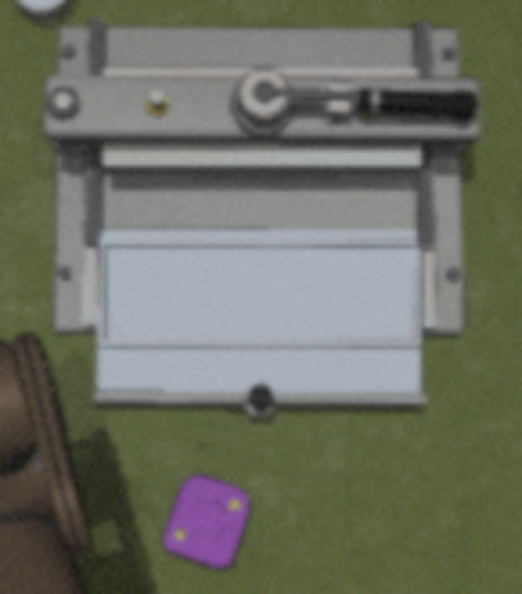

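{"fn": "step_arm", "kwargs": {"rows": [[[0,3,0],[30,-5,-30],1],[[0,3,0],[47,-10,-65],1],[[0,3,0],[62,-10,-105],1],[[0,3,0],[77,-10,-145],1],[[0,3,0],[92,-10,-185],1],[[0,3,0],[105,-10,-225],1],[[0,3,0],[115,-10,-262],1],[[0,3,0],[117,-10,-285],1],[[0,3,0],[117,-10,-297],1],[[0,3,0],[117,-10,-297],1]]}}

```text
time: 7.65
eef_pos: [0.5227, -0.0767, 0.1415]
tcp_rot: [-0.707, 0.003, 0.001, 0.708]
contact_force: [-0.4, 0.7, -4.4]
opening: 0.697
```

```bash
python3 - <<'E'
from h import *
held('w5')
z=np.load('pics/w5.npz'); W=cloud(z['d'],z)
tgt([.5275,-.0745,.044],0)
for u,v in [(317,347),(317,340),(317,355)]: print(W[v,u].round(4))
E
```

```text
held lid z 0.1733 rect ((522.7937622070312, -71.83306884765625), (87.11307525634766, 63.95792007446289), 0.3412419557571411) slopes [-0.002 -0.005] TCP [ 0.5227 -0.0767  0.1415] lid-TCP z 0.0318
yaw 0 turn [-0.1 -0.1 -0.3] shift [ 5.5 97.7  0.2]
yaw 180 turn [  0.5 179.9  -0.2] shift [ 5.5 97.7  0.2]
now t=7.70 [ 0.5225 -0.0749  0.1417] jawx [ 1.    -0.002 -0.005] q [-0.34  0.06  2.01  0.    1.08 -0.33] F [ 0.2  1.1 -4.8] open 0.69
[ 0.5228 -0.0729  0.1741]
[ 0.5228 -0.0711  0.1731]
[ 0.5227 -0.0761  0.1732]
```

View pics/w5.png

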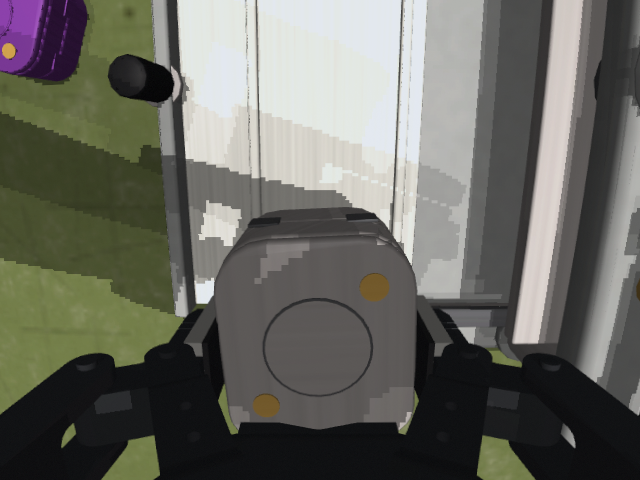

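```bash
python3 - <<'E'
from h import *
z=np.load('pics/w5.npz'); W=cloud(z['d'],z); g=cv2.cvtColor(z['img'],cv2.COLOR_RGB2GRAY)
for v in (30,110):
    for u in list(range(236,268,3))+list(range(388,424,3)): print(v,u,W[v-2:v+3,u].mean(0).round(4),g[v,u])
for v in range(285,325,3): print(v,W[v,200].round(4),W[v,460].round(4))
m=W[60:115,110:180].reshape(-1,3); m=m[m[:,2]>.08]; print('post',m.mean(0),m.min(0),m.max(0))
E
```

```text
30 236 [0.4765 0.044  0.0305] 230
30 239 [0.4781 0.044  0.0303] 230
30 242 [0.4798 0.044  0.03  ] 229
30 245 [0.4816 0.0439 0.0303] 198
30 248 [0.4842 0.0426 0.0365] 229
30 251 [0.4859 0.0425 0.0367] 228
30 254 [0.4876 0.0425 0.0366] 217
30 257 [0.4887 0.0432 0.0329] 113
30 260 [0.49   0.0438 0.0303] 229
30 263 [0.4917 0.0438 0.0303] 228
30 266 [0.4934 0.0438 0.0299] 229
30 388 [0.5622 0.0436 0.0301] 231
30 391 [0.5638 0.0436 0.0301] 231
30 394 [nan nan nan] 231
30 397 [0.5672 0.0436 0.0304] 231
30 400 [0.5684 0.0429 0.0333] 149
30 403 [0.5695 0.0423 0.0365] 165
30 406 [0.5712 0.0424 0.0361] 231
30 409 [0.5727 0.0422 0.0369] 231
30 412 [0.5755 0.0435 0.0312] 177
30 415 [0.5774 0.0437 0.0305] 231
30 418 [0.5792 0.0438 0.0297] 231
30 421 [0.5809 0.0438 0.03  ] 231
110 236 [ 0.4747 -0.      0.0304] 223
110 239 [ 0.4763 -0.      0.0299] 208
110 242 [ 0.4781 -0.      0.0301] 210
110 245 [ 4.80e-01 -1.00e-04  3.04e-02] 204
110 248 [ 4.826e-01 -3.000e-04  3.600e-02] 185
110 251 [nan nan nan] 213
110 254 [ 4.862e-01 -4.000e-04  3.710e-02] 213
110 257 [ 4.878e-01 -4.000e-04  3.630e-02] 165
11
[... 875 characters left out ...]
6184 -0.1193  0.0211]
297 [ 0.4443 -0.1178  0.0291] [ 0.6191 -0.122   0.0199]
300 [ 0.4443 -0.1197  0.0297] [ 0.6194 -0.1244  0.0195]
303 [ 0.4444 -0.1215  0.0305] [ 0.6187 -0.1255  0.0221]
306 [ 4.345e-01 -1.373e-01 -4.000e-04] [ 0.6143 -0.1221  0.0346]
309 [ 0.4828 -0.07    0.1539] [ 0.6133 -0.1227  0.0381]
312 [ 0.4834 -0.0701  0.1561] [ 0.6128 -0.1239  0.0399]
315 [ 0.487  -0.0657  0.1678] [ 0.6131 -0.1262  0.0396]
318 [ 0.4875 -0.0658  0.1697] [ 0.6139 -0.1291  0.038 ]
321 [ 0.4883 -0.0654  0.1724] [ 0.6136 -0.1304  0.0396]
324 [ 0.4883 -0.0664  0.1725] [ 0.6145 -0.1336  0.0375]
post [0.43705287 0.01299976 0.08546364] [0.42664303 0.00407986 0.08003722] [0.4457442  0.02131467 0.08832241]
```

{"fn": "step_arm", "kwargs": {"rows": [[[0,0,0],[5,20,0],1],[[0,0,0],[5,45,0],1],[[0,0,0],[5,70,0],1],[[0,0,0],[5,85,0],1],[[0,0,0],[5,91,0],1],[[0,0,0],[5,91,0],1],[[0,0,0],[5,91,0],1]]}}

```text
time: 8.28
eef_pos: [0.5291, -0.0738, 0.0536]
tcp_rot: [-0.707, -0.0, 0.001, 0.707]
contact_force: [-0.4, -0.2, -3.8]
opening: 0.696
```

```bash
python3 - <<'E'
from h import *
held('w6')
tgt([.5285,-.0745,.044],0)
E
```

```text
held lid z 0.0854 rect ((529.3936767578125, -69.0330810546875), (87.2105712890625, 63.994903564453125), 0.6634665131568909) slopes [ 0.002 -0.005] TCP [ 0.5291 -0.0738  0.0536] lid-TCP z 0.0318
yaw 0 turn [0.  0.1 0.1] shift [-1.4 10.7 -0.2]
yaw 180 turn [ 1.000e-01 -1.799e+02 -0.000e+00] shift [-1.4 10.7 -0.2]
now t=8.33 [ 0.5299 -0.0743  0.0547] jawx [1.    0.002 0.001] q [-0.33  0.2   2.04  0.    0.9  -0.33] F [-0.2 -0.4 -5. ] open 0.7
```

{"fn": "step_arm", "kwargs": {"rows": [[[0,0,0],[-1,4,0],1],[[0,0,0],[-1,8,0],1],[[0,0,0],[-1,10,0],1],[[0,0,0],[-1,10,0],1]]}}

```text
time: 8.67
eef_pos: [0.529, -0.075, 0.0451]
tcp_rot: [0.707, 0.001, 0.0, -0.707]
contact_force: [-0.4, 1.8, 1.8]
opening: 0.697
```

{"fn": "step_arm", "kwargs": {"rows": [[[0,0,0],[0,0,0],0],[[0,0,0],[0,0,0],0],[[0,0,0],[0,0,0],0],[[0,0,0],[0,-30,0],0],[[0,0,0],[0,-70,0],0],[[0,0,0],[0,-105,0],0],[[0,0,0],[0,-110,0],0]]}}

```text
time: 9.25
eef_pos: [0.5327, -0.0763, 0.1618]
tcp_rot: [0.709, 0.005, 0.004, -0.705]
contact_force: [0.9, -0.5, 1.2]
opening: 1.001
```

```bash
python3 - <<'E'
from h import *
i,d,c=shot('wrist','w7')
flasks('top3')
tgt([.546,.292,.16],21.5)
E
```

```text
flask? 417 [234. 245.] ((546.1194458007812, 291.80548095703125), (62.071720123291016, 68.4052963256836), 24.158658981323242) 0.0454
flask? 412 [198. 268.] ((478.3706359863281, 402.3526306152344), (62.08833312988281, 66.5950927734375), 23.144651412963867) 0.0452
yaw 21.5 turn [  0.2 -21.5   0.3] shift [ 16.   -3.7 367.6]
yaw 201.5 turn [ -0.5 158.5   0.3] shift [ 16.   -3.7 367.6]
now t=9.35 [ 0.5302 -0.0756  0.157 ] jawx [1.    0.001 0.007] q [-0.33  0.05  1.99 -0.    1.1  -0.33] F [ 0.3  0.5 -1.2] open 1.0
```

View pics/w7.png

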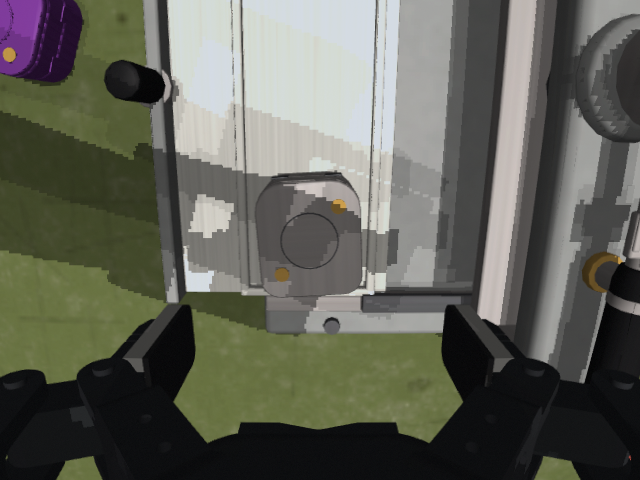

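Flask C stands in the tray at (310,240). Next is flask B.

{"fn": "step_arm", "kwargs": {"rows": [[[0,0,0],[0,-4,40],0],[[0,-5,0],[0,-4,80],0],[[0,-10,0],[0,-4,120],0],[[0,-15,0],[0,-4,160],0],[[0,-21,0],[0,-4,200],0],[[0,-21,0],[3,-4,240],0],[[0,-21,0],[8,-4,280],0],[[0,-21,0],[12,-4,320],0],[[0,-21,0],[16,-4,355],0],[[0,-21,0],[16,-4,368],0]]}}

```text
time: 10.18
eef_pos: [0.5428, 0.2968, 0.1553]
tcp_rot: [-0.695, -0.129, 0.131, 0.695]
contact_force: [-0.4, -0.1, 0.3]
opening: 1.0
```

{"fn": "step_arm", "kwargs": {"rows": [[[0,0,0],[0,0,0],0],[[0,0,0],[0,0,0],0]]}}

```text
time: 10.35
eef_pos: [0.5429, 0.2929, 0.1556]
tcp_rot: [0.696, 0.128, -0.131, -0.695]
contact_force: [0.3, 0.8, -0.3]
opening: 0.998
```

```bash
cat >> h.py <<'E'
def under(fn,xy):
    i,d,c=shot('wrist',fn); W=cloud(d,c)
    m=(W[...,2]>.036)&(W[...,2]<.056)&(abs(W[...,0]-xy[0])<.06)&(abs(W[...,1]-xy[1])<.06)
    m=cv2.erode(cv2.morphologyEx(m.astype(np.uint8),cv2.MORPH_CLOSE,np.ones((5,5))),np.ones((5,5)))>0
    p=W[m&(W[...,2]>.042)&(W[...,2]<.05)]; print('under',len(p),cv2.minAreaRect((p[:,:2]*1000).astype(np.float32)),p[:,:2].mean(0).round(4))
E
python3 - <<'E'
from h import *
under('w8',(.546,.292))
tgt([.546,.292,.012],22)
E
```

```text
under 8787 ((545.9194946289062, 293.8330383300781), (56.30459213256836, 66.02641296386719), 21.65869140625) [0.5456 0.2946]
yaw 22 turn [ 0.  -1.  -0.2] shift [  3.  144.   -1.1]
yaw 202 turn [  0.3 179.    0. ] shift [  3.  144.   -1.1]
now t=10.40 [0.5432 0.2921 0.1561] jawx [ 0.933  0.359 -0.003] q [ 0.33  0.23  1.79 -0.    1.13 -0.04] F [-0.5  0.7  1. ] open 0.99
```

View pics/w8.png

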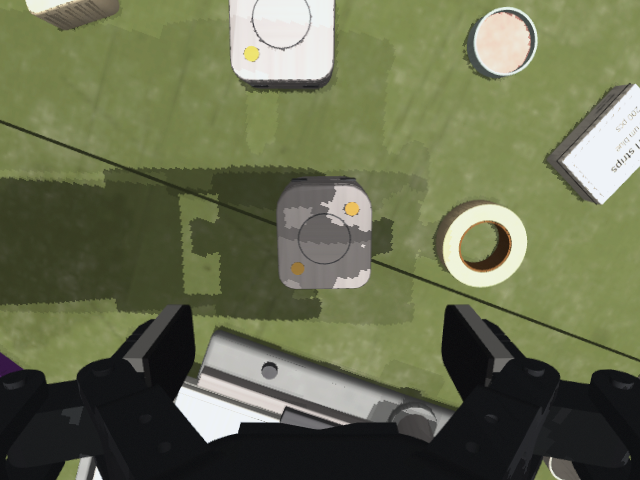

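{"fn": "step_arm", "kwargs": {"rows": [[[0,-1,0],[3,40,0],0],[[0,-1,0],[3,80,0],0],[[0,-1,0],[3,110,0],0],[[0,-1,0],[3,132,0],0],[[0,-1,0],[3,143,0],0],[[0,-1,0],[3,143,0],0.2],[[0,-1,0],[3,143,0],0.4],[[0,-1,0],[3,143,0],0.7],[[0,-1,0],[3,143,0],1],[[0,-1,0],[3,143,0],1]], "newtons": 60}}

```text
time: 11.23
eef_pos: [0.5477, 0.2943, 0.0162]
tcp_rot: [-0.694, -0.136, 0.134, 0.694]
contact_force: [1.6, -1.8, -1.1]
opening: 0.69
```

{"fn": "step_arm", "kwargs": {"rows": [[[0,0,0],[0,0,0],1],[[0,0,0],[0,0,0],1],[[0,0,0],[0,-25,0],1],[[0,0,0],[0,-60,0],1],[[0,0,0],[0,-100,0],1],[[0,0,0],[0,-120,0],1],[[0,0,0],[0,-120,0],1]]}}

```text
time: 11.82
eef_pos: [0.5503, 0.2958, 0.1415]
tcp_rot: [-0.693, -0.139, 0.131, 0.695]
contact_force: [1.5, 0.2, -2.7]
opening: 0.692
```

```bash
python3 - <<'E'
from h import *
held('w9')
tgt([.5285,.0125,.14],0)
E
```

```text
held lid z 0.172 rect ((548.9425048828125, 298.044677734375), (86.7409896850586, 63.65656280517578), 21.33611488342285) slopes [ 0.011 -0.002] TCP [0.5503 0.2958 0.1415] lid-TCP z 0.0305
yaw 0 turn [-0.1 22.   0.4] shift [-124.5   -3.1 -254.4]
yaw 180 turn [ 5.00e-01 -1.58e+02  1.00e-01] shift [-124.5   -3.1 -254.4]
now t=11.87 [0.5484 0.2951 0.1377] jawx [0.927 0.375 0.006] q [ 0.33  0.26  1.79  0.    1.09 -0.05] F [-0.2 -0.7 -4.9] open 0.69
```

View pics/w9.png

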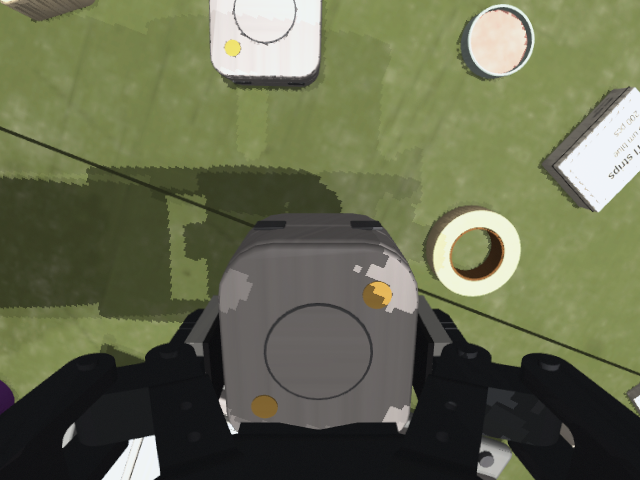

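Held well. Next I'll carry it to the tray's middle slot.

{"fn": "step_arm", "kwargs": {"rows": [[[0,4,0],[-15,-8,-30],1],[[0,8,0],[-32,-8,-65],1],[[0,12,0],[-49,-8,-100],1],[[0,16,0],[-66,-8,-135],1],[[0,20,0],[-83,-8,-170],1],[[0,22,0],[-100,-8,-205],1],[[0,22,0],[-115,-8,-235],1],[[0,22,0],[-123,-8,-252],1],[[0,22,0],[-124,-8,-254],1],[[0,22,0],[-124,-8,-254],1]]}}

```text
time: 12.7
eef_pos: [0.5251, 0.0116, 0.1396]
tcp_rot: [-0.707, 0.003, 0.001, 0.708]
contact_force: [-0.9, 0.2, -5.4]
opening: 0.693
```

```bash
python3 - <<'E'
from h import *
held('w10')
tgt([.5285,.0125,.054],0)
E
```

```text
held lid z 0.1701 rect ((525.3994140625, 14.085391998291016), (86.4607925415039, 63.85362243652344), 0.2791537046432495) slopes [-0.005 -0.005] TCP [0.5251 0.0116 0.1396] lid-TCP z 0.0305
yaw 0 turn [-0.1 -0.  -0.3] shift [ 3.4 86.  -0.2]
yaw 180 turn [ 4.0e-01  1.8e+02 -1.0e-01] shift [ 3.4 86.  -0.2]
now t=12.75 [0.5255 0.0125 0.1401] jawx [ 1.    -0.001 -0.005] q [-0.17  0.06  2.02  0.    1.07 -0.17] F [-0.7  0.7 -4. ] open 0.69
```

View pics/w10.png

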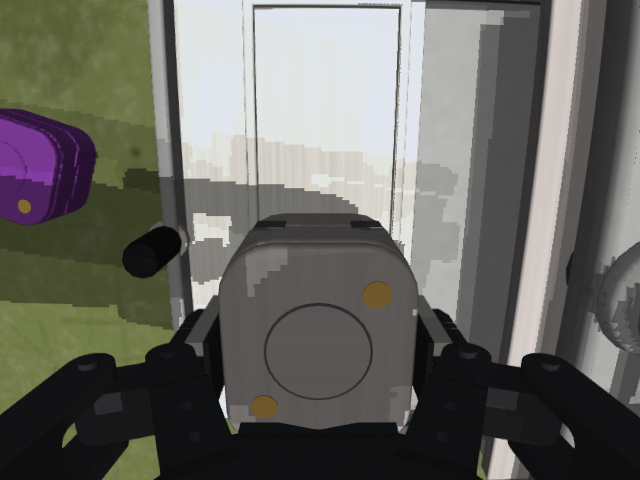

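{"fn": "step_arm", "kwargs": {"rows": [[[0,0,0],[3,25,0],1],[[0,0,0],[3,50,0],1],[[0,0,0],[3,75,0],1],[[0,0,0],[3,86,0],1],[[0,0,0],[3,88,0],1],[[0,0,0],[3,90,0],1],[[0,0,0],[3,92,0],1],[[0,0,0],[3,94,0],1],[[0,0,0],[3,95,0],1],[[0,0,0],[3,95,0],1]]}}

```text
time: 13.58
eef_pos: [0.5308, 0.0122, 0.0486]
tcp_rot: [0.707, 0.001, 0.0, -0.707]
contact_force: [0.0, -1.1, -4.0]
opening: 0.687
```

```bash
python3 - <<'E'
from h import *
held('w11')
tgt([.5285,.0125,.0455],0)
E
```

```text
held lid z 0.0792 rect ((530.7261962890625, 14.902366638183594), (63.75447082519531, 86.86273193359375), 89.4717025756836) slopes [ 0.001 -0.006] TCP [0.5308 0.0122 0.0486] lid-TCP z 0.0305
yaw 0 turn [0.  0.  0.1] shift [-2.2  3.   0.3]
yaw 180 turn [ 1.0e-01 -1.8e+02 -0.0e+00] shift [-2.2  3.   0.3]
now t=13.63 [0.5307 0.0122 0.0485] jawx [1.    0.001 0.001] q [-0.17  0.2   2.05  0.    0.89 -0.17] F [-0.5  0.3 -4. ] open 0.69
```

{"fn": "step_arm", "kwargs": {"rows": [[[0,0,0],[-2,2,0],1],[[0,0,0],[-2,4,0],1],[[0,0,0],[-2,5,0],1],[[0,0,0],[-2,5,0],1]]}}

```text
time: 13.97
eef_pos: [0.5304, 0.012, 0.0462]
tcp_rot: [0.707, 0.001, 0.001, -0.707]
contact_force: [-1.2, 1.0, 9.4]
opening: 0.695
```

{"fn": "step_arm", "kwargs": {"rows": [[[0,0,0],[0,-1,0],0],[[0,0,0],[0,-1,0],0],[[0,0,0],[0,-1,0],0],[[0,0,0],[0,-30,0],0],[[0,0,0],[0,-70,0],0],[[0,0,0],[0,-105,0],0],[[0,0,0],[0,-110,0],0]]}}

```text
time: 14.55
eef_pos: [0.5324, 0.0116, 0.1602]
tcp_rot: [0.708, 0.005, 0.004, -0.706]
contact_force: [0.5, -0.5, 1.5]
opening: 0.999
```

```bash
python3 - <<'E'
from h import *
flasks('top4')
i,d,c=shot('wrist','w12')
tgt([.478,.402,.16],21.5)
E
```

```text
flask? 412 [198. 268.] ((477.9851989746094, 402.029296875), (60.59821701049805, 66.98997497558594), 21.83342742919922) 0.0452
yaw 21.5 turn [  0.1 -21.5   0.3] shift [-51.7  -5.2 390.1]
yaw 201.5 turn [ -0.5 158.5   0.2] shift [-51.7  -5.2 390.1]
now t=14.65 [0.5299 0.012  0.1555] jawx [1.    0.001 0.006] q [-0.17  0.04  2.    0.    1.09 -0.17] F [-0.3 -0.3 -0.3] open 1.0
```

View pics/w12.png

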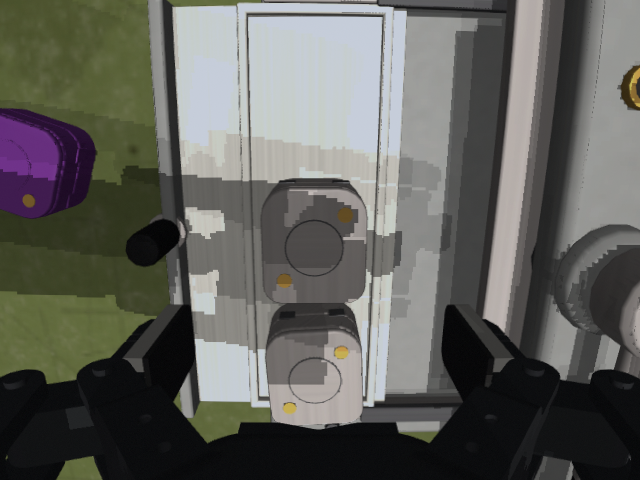

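Two flasks stand in the tray, at (314,248) and (314,380), both inside the rim lines at u≈250 and 383. Now flask A.

{"fn": "step_arm", "kwargs": {"rows": [[[0,-3,0],[-5,-5,40],0],[[0,-6,0],[-10,-5,80],0],[[0,-10,0],[-15,-5,120],0],[[0,-15,0],[-20,-5,160],0],[[0,-21,0],[-26,-5,200],0],[[0,-22,0],[-31,-5,240],0],[[0,-22,0],[-37,-5,280],0],[[0,-22,0],[-43,-5,320],0],[[0,-22,0],[-48,-5,360],0],[[0,-22,0],[-52,-5,390],0]]}}

```text
time: 15.48
eef_pos: [0.4737, 0.4044, 0.1547]
tcp_rot: [0.694, 0.134, -0.137, -0.694]
contact_force: [-0.3, -0.9, -0.4]
opening: 1.002
```

{"fn": "step_arm", "kwargs": {"rows": [[[0,0,0],[0,0,0],0],[[0,0,0],[0,0,0],0]]}}

```text
time: 15.65
eef_pos: [0.4741, 0.4029, 0.1548]
tcp_rot: [0.695, 0.135, -0.138, -0.693]
contact_force: [0.6, -0.6, -0.4]
opening: 1.002
```

```bash
python3 - <<'E'
from h import *
under('w13',(.478,.402))
tgt([.478,.403,.013],22)
E
```

```text
under 8832 ((477.5815734863281, 403.5068359375), (56.25721740722656, 65.99583435058594), 20.63481903076172) [0.4772 0.4043]
yaw 22 turn [ 0.1  0.1 -0.2] shift [4.200e+00 1.421e+02 1.000e-01]
yaw 202 turn [-4.000e-01 -1.799e+02 -1.000e-01] shift [4.200e+00 1.421e+02 1.000e-01]
now t=15.70 [0.4746 0.4017 0.1551] jawx [ 0.926  0.376 -0.004] q [ 0.54  0.24  1.77 -0.    1.13  0.15] F [-0.5 -0.1  0.2] open 1.0
```

View pics/w13.png

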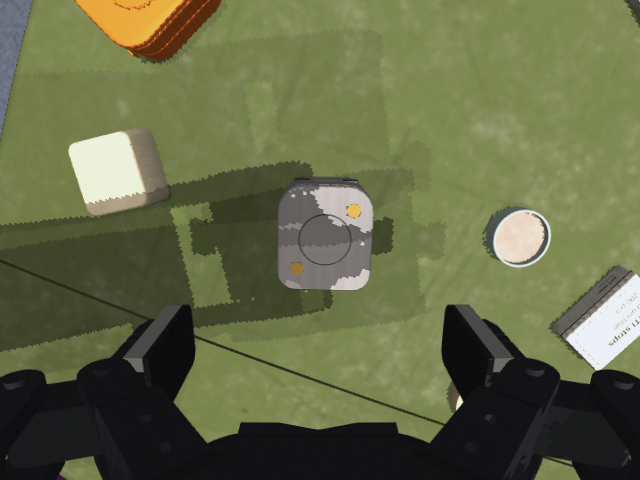

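The flask at (325,238) is centred, with bystanders well clear.

{"fn": "step_arm", "kwargs": {"rows": [[[0,1,0],[4,40,1],0],[[0,1,0],[4,80,1],0],[[0,1,0],[4,110,1],0],[[0,1,0],[4,131,1],0],[[0,1,0],[4,142,1],0],[[0,1,0],[4,142,1],0.2],[[0,1,0],[4,142,1],0.4],[[0,1,0],[4,142,1],0.7],[[0,1,0],[4,142,1],1],[[0,1,0],[4,142,1],1]], "newtons": 60}}

```text
time: 16.53
eef_pos: [0.4799, 0.4048, 0.0169]
tcp_rot: [-0.695, -0.13, 0.128, 0.695]
contact_force: [0.4, -1.6, -2.1]
opening: 0.685
```

{"fn": "step_arm", "kwargs": {"rows": [[[0,0,0],[0,0,0],1],[[0,0,0],[0,0,0],1],[[0,0,0],[0,-25,0],1],[[0,0,0],[0,-60,0],1],[[0,0,0],[0,-100,0],1],[[0,0,0],[0,-120,0],1],[[0,0,0],[0,-120,0],1]]}}

```text
time: 17.12
eef_pos: [0.4825, 0.407, 0.1428]
tcp_rot: [-0.694, -0.133, 0.125, 0.697]
contact_force: [1.8, 0.2, -2.7]
opening: 0.689
```

```bash
python3 - <<'E'
from h import *
held('w14')
tgt([.5285,.0985,.14],0)
E
```

```text
held lid z 0.1726 rect ((481.43194580078125, 408.9397888183594), (86.62047576904297, 63.662254333496094), 22.330516815185547) slopes [0.012 0.   ] TCP [0.4825 0.407  0.1428] lid-TCP z 0.0298
yaw 0 turn [-0.1 21.   0.4] shift [ -65.8   -1.9 -303.9]
yaw 180 turn [   0.5 -159.     0.2] shift [ -65.8   -1.9 -303.9]
now t=17.17 [0.4808 0.4058 0.1389] jawx [0.933 0.359 0.007] q [0.54 0.27 1.77 0.   1.09 0.17] F [-0.2 -0.5 -4.8] open 0.69
```

View pics/w14.png

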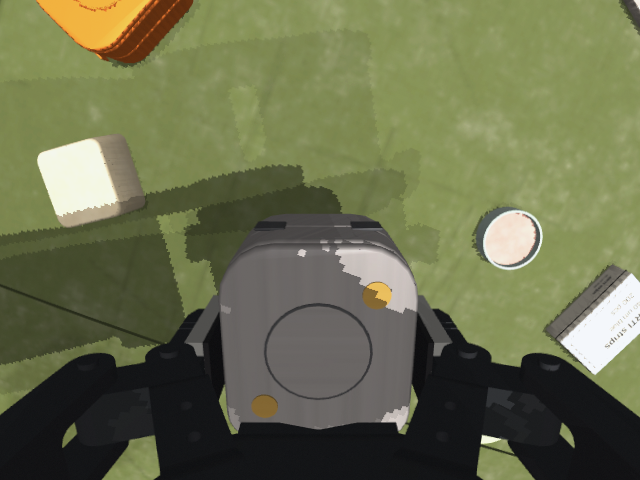

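{"fn": "step_arm", "kwargs": {"rows": [[[0,4,0],[-8,-8,-35],1],[[0,8,0],[-16,-8,-73],1],[[0,12,0],[-24,-8,-112],1],[[0,16,0],[-33,-8,-151],1],[[0,20,0],[-41,-8,-190],1],[[0,21,0],[-50,-8,-229],1],[[0,21,0],[-58,-8,-266],1],[[0,21,0],[-63,-8,-292],1],[[0,21,0],[-65,-8,-303],1],[[0,21,0],[-65,-8,-303],1]]}}

```text
time: 18.0
eef_pos: [0.5259, 0.0963, 0.1407]
tcp_rot: [0.707, -0.003, -0.001, -0.707]
contact_force: [-0.7, 0.7, -4.9]
opening: 0.688
```

```bash
python3 - <<'E'
from h import *
held('w15')
tgt([.5285,.0985,.046],0)
E
```

```text
held lid z 0.1706 rect ((526.2625122070312, 98.73029327392578), (63.204227447509766, 86.31751251220703), 89.38821411132812) slopes [-0.004 -0.007] TCP [0.5259 0.0963 0.1407] lid-TCP z 0.0299
yaw 0 turn [-0.  -0.1 -0.3] shift [ 3.1 95.1  0.6]
yaw 180 turn [ 4.000e-01  1.799e+02 -1.000e-01] shift [ 3.1 95.1  0.6]
now t=18.05 [0.5258 0.0979 0.1411] jawx [ 1.    -0.002 -0.005] q [-0.01  0.08  1.99  0.    1.08 -0.  ] F [-0.5  0.7 -5.1] open 0.69
```

View pics/w15.png

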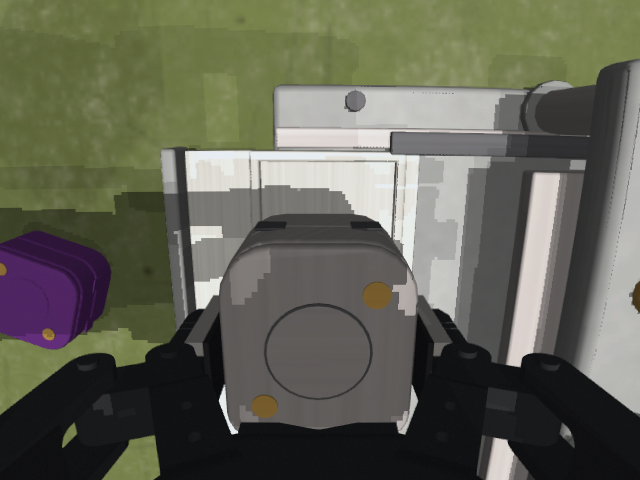

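{"fn": "step_arm", "kwargs": {"rows": [[[0,0,0],[1,25,0],1],[[0,0,0],[1,50,0],1],[[0,0,0],[1,75,0],1],[[0,0,0],[1,86,0],1],[[0,0,0],[1,89,0],1],[[0,0,0],[1,92,0],1],[[0,0,0],[1,94,0],1],[[0,0,0],[1,96,0],1],[[0,0,0],[1,97,0],1],[[0,0,0],[1,97,0],1]]}}

```text
time: 18.88
eef_pos: [0.529, 0.0985, 0.0476]
tcp_rot: [-0.707, -0.001, -0.0, 0.707]
contact_force: [-0.6, 0.5, -4.2]
opening: 0.689
```

```bash
python3 - <<'E'
from h import *
held('w16')
tgt([.5285,.0985,.046],0)
E
```

```text
held lid z 0.0775 rect ((529.1836547851562, 100.78221130371094), (86.67347717285156, 63.52164840698242), 0.3042096495628357) slopes [ 0.003 -0.007] TCP [0.529  0.0985 0.0476] lid-TCP z 0.0299
yaw 0 turn [-0.   0.   0.1] shift [-0.4  1.6 -0. ]
yaw 180 turn [ 1.0e-01 -1.8e+02  0.0e+00] shift [-0.4  1.6 -0. ]
now t=18.93 [0.5289 0.0985 0.0476] jawx [1.    0.001 0.001] q [-0.    0.22  2.03  0.    0.89 -0.01] F [-0.4 -0.6 -4.7] open 0.69
```

{"fn": "step_arm", "kwargs": {"rows": [[[0,0,0],[0,1,0],1],[[0,0,0],[0,2,0],1],[[0,0,0],[0,3,0],1],[[0,0,0],[0,3,0],1]]}}

```text
time: 19.27
eef_pos: [0.5304, 0.0985, 0.0468]
tcp_rot: [0.707, 0.001, 0.001, -0.707]
contact_force: [-3.2, 0.3, 6.2]
opening: 0.691
```

{"fn": "step_arm", "kwargs": {"rows": [[[0,0,0],[0,0,0],0],[[0,0,0],[0,0,0],0],[[0,0,0],[0,0,0],0],[[0,0,0],[0,-30,0],0],[[0,0,0],[0,-70,0],0],[[0,0,0],[0,-105,0],0],[[0,0,0],[0,-110,0],0]]}}

```text
time: 19.85
eef_pos: [0.5328, 0.0986, 0.1615]
tcp_rot: [0.707, 0.005, 0.004, -0.707]
contact_force: [1.3, 0.1, -0.0]
opening: 0.997
```

```bash
python3 - <<'E'
from h import *
i,d,c=shot('wrist','w17')
tgt([.436,.0125,.16],0)
E
```

```text
yaw 0 turn [0.  0.  0.7] shift [-96.1  -1.3 -86. ]
yaw 180 turn [   1. -180.   -0.] shift [-96.1  -1.3 -86. ]
now t=19.90 [0.532  0.0986 0.1598] jawx [1.    0.001 0.011] q [-0.    0.06  1.98  0.    1.1  -0.01] F [ 1.4 -0.7 -0.2] open 1.0
```

View pics/w17.png

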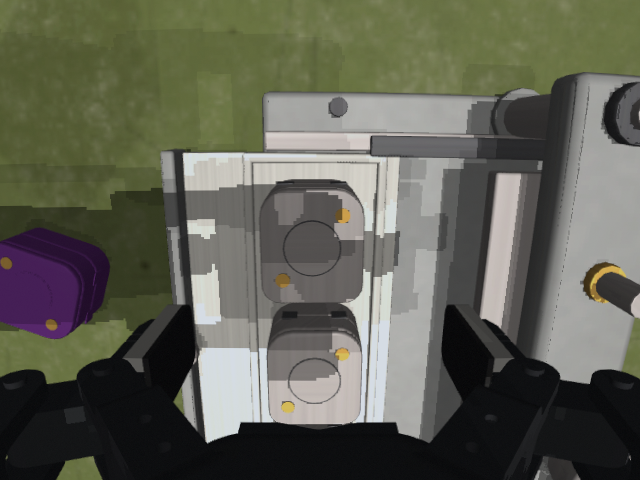

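All three flasks are loaded (the wrist view shows two at (312,248) and (315,380)). Next I'll go to the post.

{"fn": "step_arm", "kwargs": {"rows": [[[0,0,0],[-25,-5,-22],0.45],[[0,0,0],[-50,-5,-45],0.45],[[0,0,0],[-75,-5,-68],0.45],[[0,0,0],[-92,-3,-82],0.45],[[0,0,0],[-96,-2,-86],0.45],[[0,0,0],[-96,-2,-86],0.45],[[0,0,0],[-96,-2,-86],0.45]]}}

```text
time: 20.48
eef_pos: [0.4327, 0.0126, 0.1553]
tcp_rot: [-0.707, 0.0, -0.0, 0.707]
contact_force: [-0.6, -0.1, 1.3]
opening: 0.547
```

```bash
python3 - <<'E'
from h import *
tgt([.436,.0125,.063],0)
i,d,c=shot('wrist','w18'); W=cloud(d,c)
p=W.reshape(-1,3); p=p[(p[:,2]>.08)&(p[:,2]<.093)&(p[:,0]<.46)&(abs(p[:,1]-.0125)<.03)]; print('post',len(p),p.mean(0),p.min(0),p.max(0))
E
```

```text
yaw 0 turn [-0. -0. -0.] shift [ 3.3 92.3 -0.1]
yaw 180 turn [  0. 180.  -0.] shift [ 3.3 92.3 -0.1]
now t=20.48 [0.4327 0.0126 0.1553] jawx [ 1. -0. -0.] q [-0.21 -0.19  2.22  0.    1.11 -0.21] F [-0.6 -0.1  1.3] open 0.55
post 1058 [0.43821718 0.01515538 0.08564764] [0.42863413 0.00412203 0.08001963] [0.44793839 0.02400087 0.08796384]
```

View pics/w18.png

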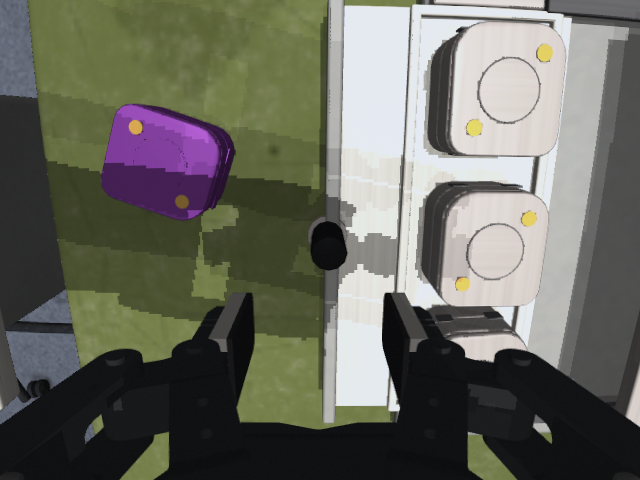

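The post at (328,243) is between the jaws, and the flasks' front edges are clear of the right finger.

{"fn": "step_arm", "kwargs": {"rows": [[[0,0,0],[4,35,2],0.45],[[0,0,0],[4,65,2],0.45],[[0,0,0],[4,85,2],0.45],[[0,0,0],[4,92,2],0.45],[[0,0,0],[4,92,2],0.45],[[0,0,0],[4,92,2],1],[[0,0,0],[4,92,2],1],[[0,0,0],[4,92,2],1],[[0,0,0],[4,92,2],1],[[0,0,0],[4,92,2],1]], "newtons": 40}}

```text
time: 21.37
eef_pos: [0.4383, 0.0144, 0.0656]
tcp_rot: [0.707, 0.002, 0.002, -0.707]
contact_force: [2.0, 2.1, 4.5]
opening: 0.217
```

{"fn": "step_arm", "kwargs": {"rows": [[[0,0,0],[3,0,0],1],[[0,0,0],[8,0,0],1],[[0,0,0],[15,0,0],1],[[0,0,0],[23,0,0],1],[[0,0,0],[32,0,0],1],[[0,0,0],[42,0,0],1],[[0,0,0],[51,0,0],1],[[0,0,0],[58,0,0],1],[[0,0,0],[63,0,0],1],[[0,0,0],[65,0,0],1]]}}

```text
time: 22.2
eef_pos: [0.5029, 0.0138, 0.0656]
tcp_rot: [0.708, 0.001, 0.0, -0.707]
contact_force: [-2.8, -1.2, 8.0]
opening: 0.215
```

```bash
python3 - <<'E'
from h import *
i,d,c=shot('wrist','w19')
flasks('top5'); tgt([.576,.0125,.063],0)
E
```

```text
yaw 0 turn [0.1 0.  0.2] shift [72.9  2.8 -1.4]
yaw 180 turn [ 3.0e-01 -1.8e+02 -1.0e-01] shift [72.9  2.8 -1.4]
now t=22.30 [0.5031 0.0138 0.0656] jawx [1.    0.001 0.003] q [-0.17  0.12  2.11 -0.    0.91 -0.17] F [ 0.7 -1.   4.6] open 0.21
```

View pics/w19.png

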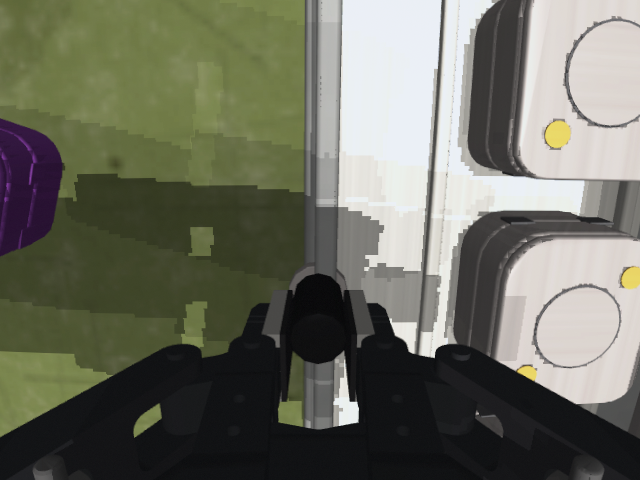

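{"fn": "step_arm", "kwargs": {"rows": [[[0,0,0],[3,0,0],1],[[0,0,0],[8,0,0],1],[[0,0,0],[15,0,0],1],[[0,0,0],[22,0,0],1],[[0,0,0],[29,0,0],1],[[0,0,0],[35,0,0],1],[[0,0,0],[40,0,0],1],[[0,0,0],[44,0,0],1],[[0,0,0],[45,0,0],1]]}}

```text
time: 23.05
eef_pos: [0.5478, 0.0134, 0.0656]
tcp_rot: [0.708, 0.001, 0.0, -0.706]
contact_force: [-3.0, -2.6, 7.4]
opening: 0.218
```

{"fn": "step_arm", "kwargs": {"rows": [[[0,0,0],[4,0,0],1],[[0,0,0],[8,0,0],1],[[0,0,0],[12,0,0],1],[[0,0,0],[16,0,0],1],[[0,0,0],[19,0,0],1],[[0,0,0],[21,0,0],1],[[0,0,0],[22,0,0],1],[[0,0,0],[22,0,0],1]]}}

```text
time: 23.72
eef_pos: [0.5694, 0.0132, 0.0656]
tcp_rot: [0.708, 0.001, 0.0, -0.706]
contact_force: [-1.3, -2.7, 5.9]
opening: 0.216
```

{"fn": "step_arm", "kwargs": {"rows": [[[0,0,0],[2,0,0],1],[[0,0,0],[4,0,0],1],[[0,0,0],[6,0,0],1],[[0,0,0],[8,0,0],1],[[0,0,0],[8,0,0],1]]}}

```text
time: 24.13
eef_pos: [0.5731, 0.0132, 0.0655]
tcp_rot: [0.708, -0.003, -0.005, -0.706]
contact_force: [-15.2, -4.1, 16.6]
opening: 0.216
```

The resistance comes at 0.5731, exactly 138 mm from the out stop at 0.4351, so the tray is home. I'll release, lift and check.

{"fn": "step_arm", "kwargs": {"rows": [[[0,0,0],[6,0,0],0.45],[[0,0,0],[4,0,0],0.45],[[0,0,0],[3,0,0],0.45],[[0,0,0],[2,0,0],0.45],[[0,0,0],[0,-20,0],0.45],[[0,0,0],[-2,-55,0],0.45],[[0,0,0],[-5,-95,0],0.45],[[0,0,0],[-10,-130,0],0.45],[[0,0,0],[-15,-155,0],0.45],[[0,0,0],[-15,-155,0],0.45]]}}

```text
time: 24.97
eef_pos: [0.5649, 0.0141, 0.2271]
tcp_rot: [0.708, 0.005, 0.005, -0.706]
contact_force: [1.7, 0.6, 0.5]
opening: 0.548
```

```bash
python3 - <<'E'
from h import *
i,d,c=shot('wrist','w20'); W=cloud(d,c)
p=W.reshape(-1,3); p=p[(p[:,2]>.08)&(p[:,2]<.093)&(p[:,0]<.6)&(abs(p[:,1]-.0125)<.03)]; print('post',len(p),p.mean(0),p.min(0),p.max(0))
shot('side','side1')
tgt([.6,.0125,.26],0)
z=np.load('pics/side1.npz'); cv2.imwrite('pics/side1c.png',cv2.resize(z['img'][170:330,200:360,::-1],None,fx=3.6,fy=3.6))
E
```

```text
post 617 [0.57289264 0.01367673 0.08565702] [0.56367454 0.00268669 0.08024724] [0.58260773 0.02279626 0.08821766]
yaw 0 turn [0.  0.  0.3] shift [ 37.8 -39.1  -2. ]
yaw 180 turn [ 4.0e-01 -1.8e+02 -1.0e-01] shift [ 37.8 -39.1  -2. ]
now t=25.07 [0.5623 0.0144 0.2207] jawx [1.    0.001 0.004] q [-0.15  0.05  1.87 -0.    1.22 -0.16] F [-0.7 -0.4 -1.1] open 0.55
```

View pics/w20.png

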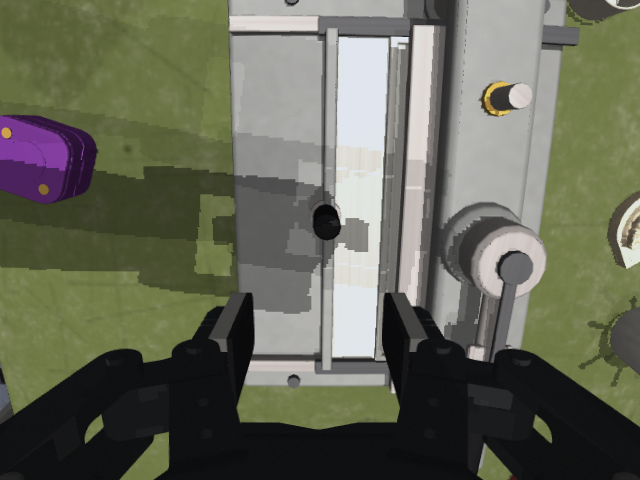

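View pics/side1c.png

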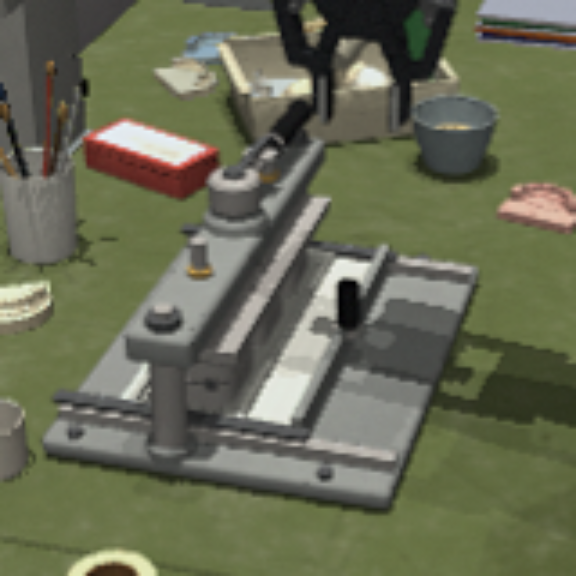

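The post is home at x = 0.573, so the tray is in. Next I'll shut the fingers and go behind the wrench sleeve to push it.

```bash
cat >> h.py <<'E'
AX=np.array([.666,.0125])
def wr(th,e=.0245,r=.115):
    s,c=np.sin(th),np.cos(th)
    return AX+r*np.array([-s,-c])+e*np.array([c,-s])
def wang():
    s=ctrl.get_state(); v=s['eef_pos'][:2]-AX
    # solve th with e: v = r*(-s,-c)+e*(c,-s)
    R=np.hypot(*v); e=.0245; r=np.sqrt(R*R-e*e)
    th=np.arctan2(-(r*v[0]-e*v[1]*-1)/1, -1) if False else None
    b=np.arctan2(-v[0],-v[1])  # polar handle-angle of TCP
    th=b+np.arctan2(e,r)
    F=s['contact_force']; t=np.array([-np.cos(th),np.sin(th)]); n=np.array([-np.sin(th),-np.cos(th)])
    print('t %.2f th=%.3f r=%.4f Ftan=%.1f Frad=%.1f Fz=%.1f z=%.4f'%(s['time'],th,r,-F[:2]@t,F[:2]@n,F[2],s['eef_pos'][2]))
E
python3 - <<'E'
from h import *
z=np.load('pics/w20.npz'); W=cloud(z['d'],z)
p=W.reshape(-1,3); p=p[(p[:,2]>.17)&(p[:,2]<.185)&(abs(p[:,0]-.665)<.04)&(abs(p[:,1]-.012)<.03)]; print(len(p),np.median(p,0),p.min(0),p.max(0))
for a in (.05,): P=wr(a,.033); tgt([P[0],P[1],.22],0)
E
```

```text
1676 [0.66482664 0.009603   0.17302069] [ 0.64807514 -0.01797574  0.17000186] [0.68338934 0.02955923 0.17652729]
yaw 0 turn [0.  0.  0.3] shift [ 130.8    1.4 -118.5]
yaw 180 turn [ 4.0e-01 -1.8e+02 -1.0e-01] shift [ 130.8    1.4 -118.5]
now t=25.07 [0.5623 0.0144 0.2207] jawx [1.    0.001 0.004] q [-0.15  0.05  1.87 -0.    1.22 -0.16] F [-0.7 -0.4 -1.1] open 0.55
```

{"fn": "step_arm", "kwargs": {"rows": [[[0,0,0],[20,-10,-18],1],[[0,0,0],[50,-10,-45],1],[[0,0,0],[80,-10,-72],1],[[0,0,0],[108,-8,-98],1],[[0,0,0],[126,-5,-114],1],[[0,0,0],[131,0,-118],1],[[0,0,0],[131,0,-118],1],[[0,0,0],[131,0,-118],1]]}}

```text
time: 25.73
eef_pos: [0.6911, -0.1026, 0.2159]
tcp_rot: [-0.706, 0.002, 0.002, 0.708]
contact_force: [-0.7, 0.2, 1.5]
opening: 0.004
```

```bash
python3 - <<'E'
from h import *
i,d,c=shot('wrist','w21'); W=cloud(d,c)
P=wr(.05,.033); tgt([P[0],P[1],.14],0)
shot('side','side2'); z=np.load('pics/side2.npz'); cv2.imwrite('pics/side2c.png',cv2.resize(z['img'][120:300,200:380,::-1],None,fx=3.2,fy=3.2))
E
```

```text
yaw 0 turn [-0.1  0.1 -0.2] shift [ 2.2 77.  -1.9]
yaw 180 turn [-3.000e-01 -1.799e+02  1.000e-01] shift [ 2.2 77.  -1.9]
now t=25.78 [ 0.6912 -0.1022  0.217 ] jawx [ 1.     0.001 -0.003] q [-0.29  0.35  1.52  0.    1.27 -0.29] F [-0.1 -0.4  0.5] open -0.0
```

View pics/w21.png

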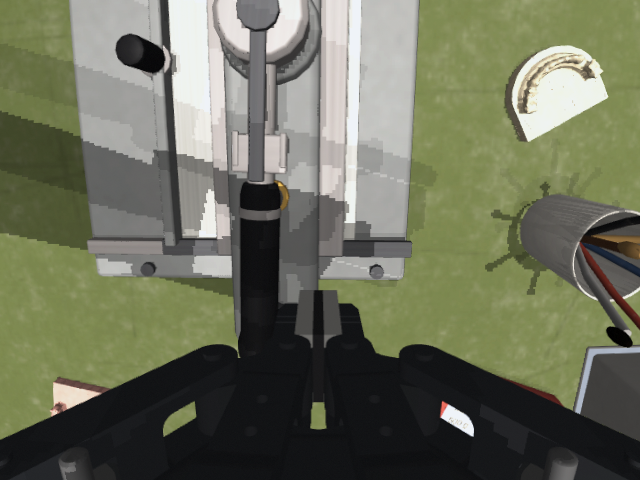

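View pics/side2c.png

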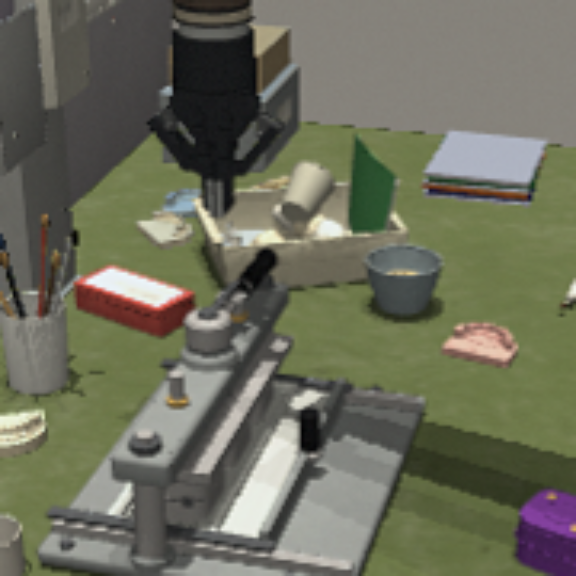

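{"fn": "step_arm", "kwargs": {"rows": [[[0,0,0],[3,25,-2],1],[[0,0,0],[3,50,-2],1],[[0,0,0],[3,68,-2],1],[[0,0,0],[3,75,-2],1],[[0,0,0],[3,75,-2],1],[[0,0,0],[3,75,-2],1]]}}

```text
time: 26.33
eef_pos: [0.6955, -0.1047, 0.1447]
tcp_rot: [0.707, 0.001, -0.0, -0.707]
contact_force: [-0.3, 0.3, 1.4]
opening: 0.003
```

```bash
python3 - <<'E'
from h import *
i,d,c=shot('wrist','w22')
P=wr(.05,.0245); tgt([P[0],P[1],.142],-3); wang()
E
```

```text
yaw -3 turn [0.  3.1 0.2] shift [-11.5   3.8   1.5]
yaw 177 turn [ 2.000e-01 -1.769e+02 -1.000e-01] shift [-11.5   3.8   1.5]
now t=26.38 [ 0.6962 -0.1051  0.1458] jawx [1.    0.001 0.003] q [-0.29  0.42  1.57  0.    1.15 -0.29] F [1.1 1.2 0.7] open 0.0
t 26.38 th=-0.048 r=0.1189 Ftan=1.2 Frad=-1.1 Fz=0.7 z=0.1458
```

View pics/w22.png

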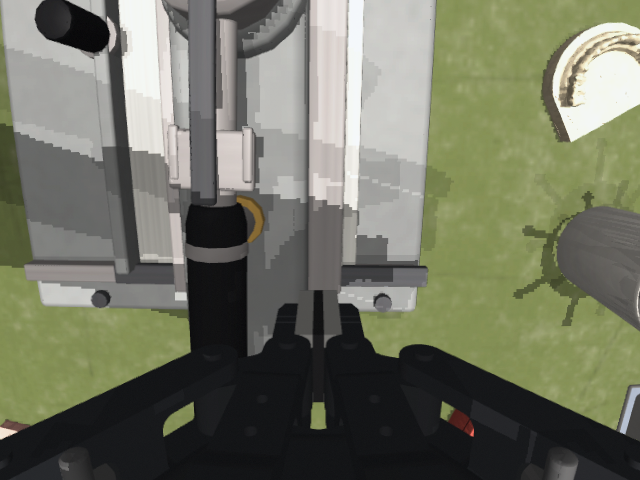

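{"fn": "step_arm", "kwargs": {"rows": [[[0,3,0],[-2,2,1],1],[[0,3,0],[-4,3,2],1],[[0,3,0],[-6,3,2],1],[[0,3,0],[-8,3,2],1],[[0,3,0],[-10,3,2],1],[[0,3,0],[-12,3,2],1],[[0,3,0],[-12,3,2],1]], "newtons": 80}}

```text
time: 26.97
eef_pos: [0.6841, -0.1035, 0.1414]
tcp_rot: [0.707, -0.017, 0.019, -0.707]
contact_force: [1.8, 0.4, -0.0]
opening: -0.001
```

```bash
python3 -c "
from h import *
wang(); tgt([.66,-.1,.143],-3)"
```

```text
t 26.97 th=0.055 r=0.1148 Ftan=1.8 Frad=-0.5 Fz=-0.0 z=0.1414
yaw -3 turn [0.  0.  0.2] shift [-24.3  -1.6   2.3]
yaw 177 turn [   0.3 -180.    -0. ] shift [-24.3  -1.6   2.3]
now t=26.97 [ 0.6841 -0.1035  0.1414] jawx [ 0.999 -0.052  0.003] q [-0.3   0.4   1.6   0.    1.14 -0.25] F [ 1.8  0.4 -0. ] open -0.0
```

{"fn": "step_arm", "kwargs": {"rows": [[[0,2.5,0],[-5,0,-0.9],1],[[0,5,0],[-10.1,0,-1.7],1],[[0,7.5,0],[-15.2,0,-2.2],1],[[0,10,0],[-20.3,0,-2.5],1],[[0,10,0],[-20.3,0,-2.5],1]]}}

```text
time: 27.38
eef_pos: [0.6646, -0.105, 0.1416]
tcp_rot: [-0.703, 0.078, -0.082, 0.703]
contact_force: [4.7, 0.5, -0.8]
opening: -0.002
```

```bash
python3 -c "
from h import *
wang(); i,d,c=shot('wrist','w23')"
```

```text
t 27.38 th=0.222 r=0.1149 Ftan=4.5 Frad=-1.5 Fz=-0.8 z=0.1416
```

View pics/w23.png

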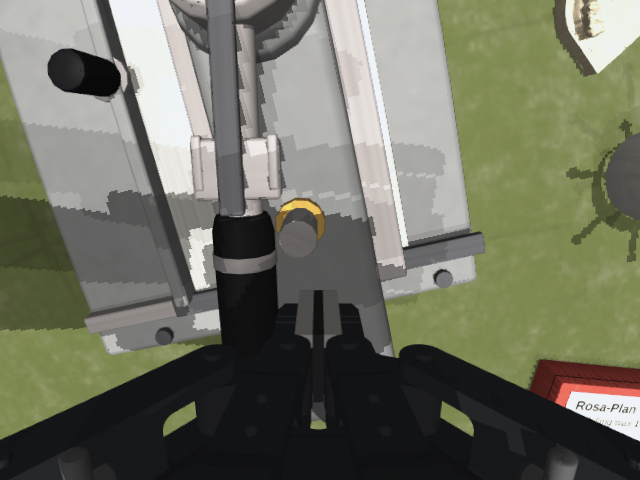

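The sleeve is turning with the finger, and the bolt at (300,235) is clear. I'll keep going.

{"fn": "step_arm", "kwargs": {"rows": [[[0,2.5,0],[-5,0,-0.9],1],[[0,5,0],[-10.1,0,-1.7],1],[[0,7.5,0],[-15.2,0,-2.2],1],[[0,10,0],[-20.3,0,-2.5],1],[[0,12.5,0],[-25.5,0,-2.6],1],[[0,15,0],[-30.6,0,-2.4],1],[[0,15,0],[-30.6,0,-2.4],1]]}}

```text
time: 28.02
eef_pos: [0.6341, -0.1006, 0.1415]
tcp_rot: [-0.686, 0.17, -0.173, 0.686]
contact_force: [4.9, -0.2, -1.0]
opening: 0.0
```

```bash
python3 -c "
from h import *
wang(); i,d,c=shot('wrist','w24')"
```

```text
t 28.02 th=0.485 r=0.1149 Ftan=4.4 Frad=-2.1 Fz=-1.0 z=0.1415
```

View pics/w24.png

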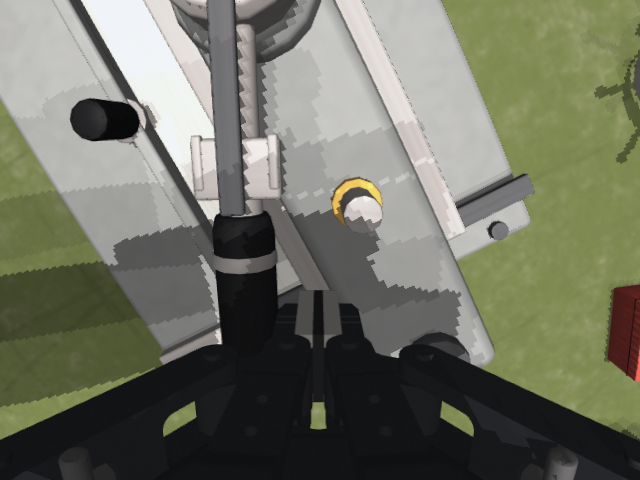

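{"fn": "step_arm", "kwargs": {"rows": [[[0,2.5,0],[-5,0,-0.9],1],[[0,5,0],[-10.1,0,-1.7],1],[[0,7.5,0],[-15.2,0,-2.2],1],[[0,10,0],[-20.3,0,-2.5],1],[[0,12.5,0],[-25.5,0,-2.6],1],[[0,15,0],[-30.6,0,-2.4],1],[[0,15,0],[-30.6,0,-2.4],1]]}}

```text
time: 28.65
eef_pos: [0.6069, -0.0891, 0.1417]
tcp_rot: [-0.658, 0.256, -0.263, 0.658]
contact_force: [6.8, -2.2, -3.5]
opening: 0.004
```

```bash
python3 -c "
from h import *
wang()"
```

```text
t 28.65 th=0.736 r=0.1150 Ftan=6.5 Frad=-2.9 Fz=-3.5 z=0.1417
```

{"fn": "step_arm", "kwargs": {"rows": [[[0,2,0],[-4,0,-0.7],1],[[0,4,0],[-8.1,0,-1.4],1],[[0,6,0],[-12.1,0,-1.9],1],[[0,8,0],[-16.2,0,-2.3],1],[[0,10,0],[-20.3,0,-2.5],1],[[0,10,0],[-20.3,0,-2.5],1]]}}

```text
time: 29.15
eef_pos: [0.5909, -0.078, 0.1418]
tcp_rot: [0.633, -0.312, 0.319, -0.633]
contact_force: [8.1, -4.6, -4.5]
opening: 0.001
```

```bash
python3 -c "
from h import *
wang()"
```

```text
t 29.15 th=0.902 r=0.1150 Ftan=8.6 Frad=-3.5 Fz=-4.5 z=0.1418
```

{"fn": "step_arm", "kwargs": {"rows": [[[0,1.5,0],[-3,0,-0.6],1],[[0,3,0],[-6,0,-1.1],1],[[0,4.5,0],[-9.1,0,-1.6],1],[[0,6,0],[-12.1,0,-1.9],1],[[0,7.5,0],[-15.2,0,-2.2],1],[[0,7.5,0],[-15.2,0,-2.2],1]]}}

```text
time: 29.65
eef_pos: [0.5803, -0.0681, 0.1418]
tcp_rot: [0.611, -0.352, 0.36, -0.611]
contact_force: [9.0, -6.0, -5.1]
opening: -0.001
```

```bash
python3 -c "
from h import *
wang(); shot('wrist','w25')"
```

```text
t 29.65 th=1.026 r=0.1151 Ftan=9.8 Frad=-4.6 Fz=-5.1 z=0.1418
```

View pics/w25.png

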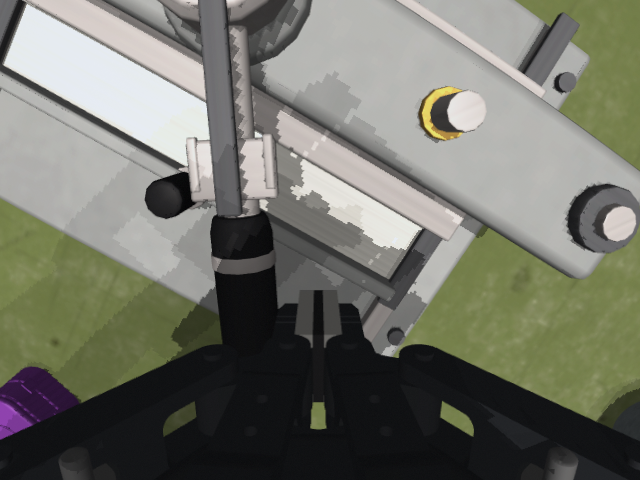

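{"fn": "step_arm", "kwargs": {"rows": [[[0,1,0],[-2,0,-0.4],1],[[0,2,0],[-4,0,-0.7],1],[[0,3,0],[-6,0,-1.1],1],[[0,4,0],[-8.1,0,-1.4],1],[[0,4,0],[-8.1,0,-1.4],1]]}}

```text
time: 30.12
eef_pos: [0.5751, -0.0623, 0.1418]
tcp_rot: [0.599, -0.373, 0.382, -0.598]
contact_force: [9.3, -8.8, -5.6]
opening: 0.005
```

```bash
python3 -c "
from h import *
wang()"
```

```text
t 30.12 th=1.092 r=0.1151 Ftan=12.1 Frad=-4.2 Fz=-5.6 z=0.1418
```

{"fn": "step_arm", "kwargs": {"rows": [[[0,1,0],[-2,0,-0.4],1],[[0,2,0],[-4,0,-0.7],1],[[0,3,0],[-6,0,-1.1],1],[[0,3,0],[-6,0,-1.1],1]]}}

```text
time: 30.45
eef_pos: [0.5714, -0.0575, 0.1418]
tcp_rot: [0.588, -0.388, 0.397, -0.588]
contact_force: [8.9, -8.8, -4.7]
opening: 0.0
```

```bash
python3 -c "
from h import *
wang()"
```

```text
t 30.45 th=1.144 r=0.1151 Ftan=11.7 Frad=-4.4 Fz=-4.7 z=0.1418
```

{"fn": "step_arm", "kwargs": {"rows": [[[0,1,0],[-2,0,-0.4],1],[[0,2,0],[-4,0,-0.7],1],[[0,2,0],[-4,0,-0.7],1]]}}

```text
time: 30.7
eef_pos: [0.5688, -0.0538, 0.1417]
tcp_rot: [0.582, -0.399, 0.407, -0.581]
contact_force: [6.6, -9.4, -3.8]
opening: -0.002
```

```bash
python3 -c "
from h import *
wang()"
```

```text
t 30.70 th=1.182 r=0.1151 Ftan=11.2 Frad=-2.6 Fz=-3.8 z=0.1417
```

{"fn": "step_arm", "kwargs": {"rows": [[[0,1,0],[-2,0,-0.4],1],[[0,2,0],[-4,0,-0.7],1],[[0,2,0],[-4,0,-0.7],1]]}}

```text
time: 30.95
eef_pos: [0.5663, -0.0499, 0.1416]
tcp_rot: [0.574, -0.41, 0.416, -0.574]
contact_force: [6.2, -7.3, -3.5]
opening: 0.002
```

```bash
python3 -c "
from h import *
wang()"
```

```text
t 30.95 th=1.221 r=0.1150 Ftan=9.0 Frad=-3.3 Fz=-3.5 z=0.1416
```

The tangential force peaked near 12 N at θ≈1.12 and has now fallen to 9 N, so the wrench looks to have broken over. I'll look before going further.

```bash
python3 -c "
from h import *
shot('wrist','w26'); wang()
a=cv2.imread('pics/w25.png')[0:300,130:330]; b=cv2.imread('pics/w26.png')[0:300,130:330]
cv2.imwrite('pics/cmp26.png',cv2.resize(np.hstack([a,b]),None,fx=1.9,fy=1.9))"
```

```text
t 31.00 th=1.220 r=0.1151 Ftan=9.7 Frad=-4.4 Fz=-4.4 z=0.1416
```

View pics/cmp26.png

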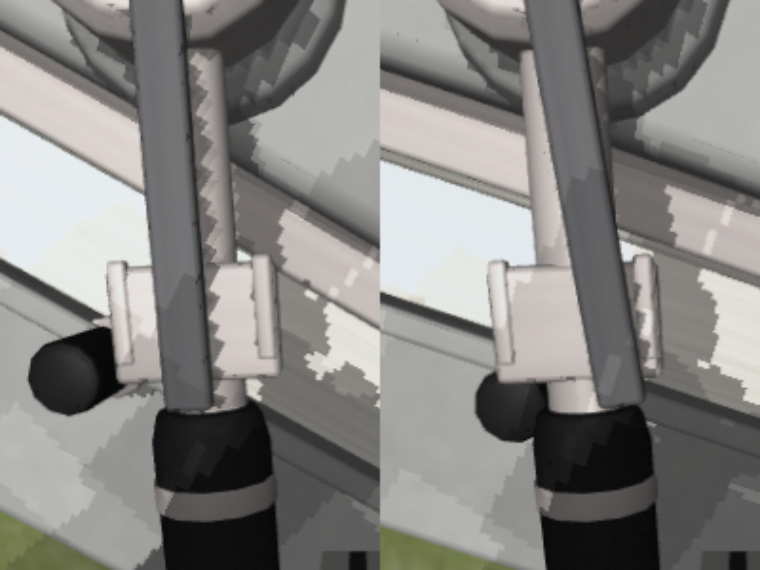

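Between the two pictures the bar on the spindle has turned about 5.6° (0.1 rad) against the handle, so the wrench has broken over. I'll stop and back off.

{"fn": "step_arm", "kwargs": {"rows": [[[0,0,0],[5,0,0],1],[[0,0,0],[12,0,0],1],[[0,0,0],[20,0,0],1],[[0,0,0],[30,0,0],1],[[0,0,0],[36,0,0],1],[[0,0,0],[36,0,0],1]]}}

```text
time: 31.5
eef_pos: [0.5754, -0.0822, 0.1406]
tcp_rot: [0.574, -0.414, 0.413, -0.574]
contact_force: [-0.6, -0.0, 0.1]
opening: -0.001
```

{"fn": "step_arm", "kwargs": {"rows": [[[0,0,0],[0,-25,0],1],[[0,0,0],[0,-60,0],1],[[0,0,0],[0,-95,0],1],[[0,0,0],[0,-110,0],1],[[0,0,0],[0,-110,0],1]]}}

```text
time: 31.92
eef_pos: [0.5776, -0.0815, 0.2566]
tcp_rot: [-0.573, 0.41, -0.416, 0.575]
contact_force: [0.2, 0.0, 1.1]
opening: -0.005
```

```bash
python3 -c "
from h import *
wang(); i,d,c=shot('wrist','w27'); i2,d2,c2=shot('top','top6'); shot('side','side3')
W=cloud(d,c)
p=W[(W[...,2]>.148)&(W[...,2]<.168)&(np.hypot(W[...,0]-AX[0],W[...,1]-AX[1])>.078)&(np.hypot(W[...,0]-AX[0],W[...,1]-AX[1])<.172)]
print(len(p)); 
if len(p)>20:
    l=cv2.fitLine((p[:,:2]*1000).astype(np.float32),cv2.DIST_HUBER,0,.01,.01).ravel(); print(l); print('dir ang',np.arctan(l[0]/l[1]),'pos ang',np.arctan2(AX[0]-l[2]/1000,AX[1]-l[3]/1000))
cv2.imwrite('pics/top6c.png',cv2.resize(i2[170:335,255:400,::-1],None,fx=3.6,fy=3.6,interpolation=cv2.INTER_CUBIC))
"
```

```text
t 31.92 th=0.946 r=0.1266 Ftan=0.1 Frad=-0.2 Fz=1.1 z=0.2566
5427
[ 9.0171021e-01  4.3234095e-01  5.5981458e+02 -4.4665024e+01]
dir ang 1.1237091 pos ang 1.0769407091390266
```

View pics/w27.png

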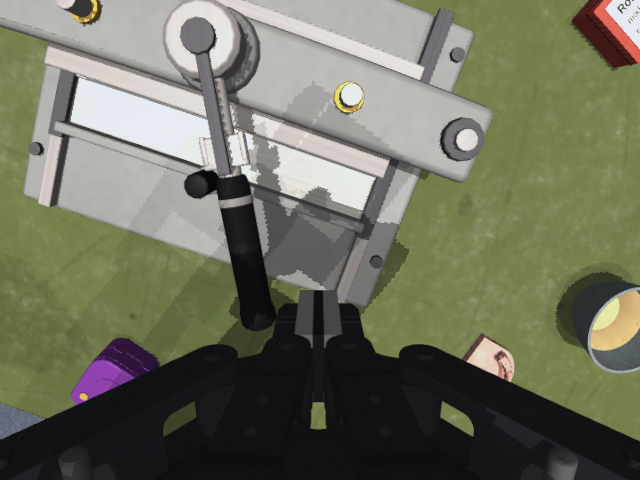

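View pics/top6c.png

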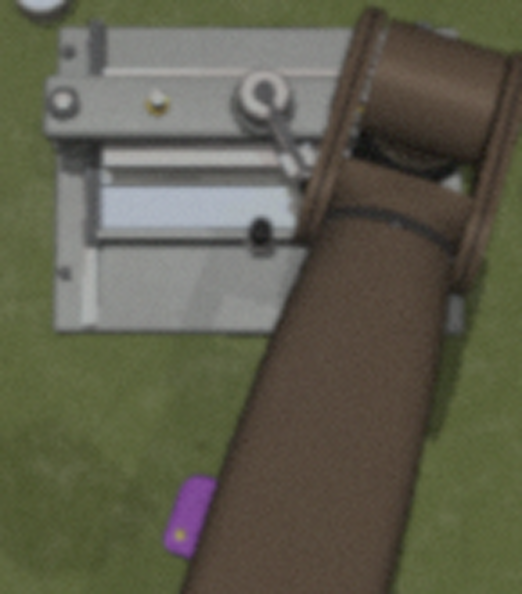

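```bash
cat > sl.py <<'E'
from h import *
import sys
z=np.load('pics/%s.npz'%sys.argv[1]); W=cloud(z['d'],z); g=cv2.cvtColor(z['img'],cv2.COLOR_RGB2GRAY)
th=float(sys.argv[2])
n=np.array([-np.sin(th),-np.cos(th)]); b=np.array([np.cos(th),-np.sin(th)])
v=W[...,:2]-AX; a=v@n; o=v@b
m=(W[...,2]>.156)&(W[...,2]<.17)&(abs(o)<.03)
C=[]
for r in np.arange(.08,.168,.008):
    k=m&(abs(a-r)<.004); q=o[k]
    if k.sum()>15:
        lo,hi=np.percentile(q,2),np.percentile(q,98); top=W[...,2][k]
        print(round(r,3),k.sum(),lo.round(4),hi.round(4),((lo+hi)/2).round(4),top.max().round(4)); C.append((r,(lo+hi)/2))
C=np.array(C); f=np.polyfit(C[:,0],C[:,1],1); print('slope',f,'dir th',th-f[0],'pos th',th-np.mean(C[:,1]/C[:,0]))
# hub centre
k=(W[...,2]>.170)&(W[...,2]<.178)&(np.hypot(v[...,0],v[...,1])<.045); p=W[k]
if len(p)>50: (c,rr)=cv2.minEnclosingCircle((p[:,:2]*1000).astype(np.float32)); print('hub',c,rr,len(p))
E
python3 sl.py w27 1.1; echo; python3 sl.py w20 .05;  echo; python3 sl.py w21 .05; echo; python3 sl.py top0 .05
```

```text
0.08 473 -0.0077 0.01 0.0011 0.1664
0.088 478 -0.0081 0.0104 0.0012 0.167
0.096 453 -0.0078 0.0102 0.0012 0.1666
0.104 430 -0.0077 0.0098 0.001 0.1666
0.112 416 -0.0079 0.0095 0.0008 0.1666
0.12 404 -0.0079 0.0094 0.0008 0.1665
0.128 397 -0.0078 0.0094 0.0008 0.1667
0.136 389 -0.0081 0.0093 0.0006 0.1664
0.144 376 -0.008 0.0094 0.0007 0.1664
0.152 394 -0.0082 0.0097 0.0007 0.1669
0.16 449 -0.0098 0.0112 0.0007 0.1677
slope [-0.00698508  0.00171493] dir th 1.1069850751741985 pos th 1.091985850993568
hub (653.8607177734375, 5.9498186111450195) 31.213912963867188 2281

0.112 140 -0.0037 0.0056 0.0009 0.1664
0.12 164 -0.0024 0.0084 0.003 0.1669
0.128 128 -0.0013 0.0088 0.0038 0.167
0.136 84 -0.0001 0.0089 0.0044 0.1657
slope [ 0.14204495 -0.01458508] dir th -0.09204495305543088 pos th 0.02620631934506701
hub (665.2431030273438, -1.4511833190917969) 31.01874542236328 1985

0.08 655 -0.0077 0.0097 0.001 0.1663
0.088 655 -0.008 0.0101 0.001 0.1666
0.096 623 -0.0076 0.0101 0.0013 0.1664
0.104 597 -0.0075 0.01 0.0012 0.1666
0.112 581 -0.0076 0.0101 0.0013 0.1676
0.12 562 -0.0074 0.0102 0.0014 0.1669
0.128 547 -0.0075 0.0103 0.0014 0.1667
0.136 526 -0.0074 0.0101 0.0013 0.1668
0.144 523 -0.0076 0.0103 0.0014 0.1671
0.152 444 -0.0076 0.0089 0.0007 0.167
0.16 317 -0.0095 0.0041 -0.0027 0.1686
slope [-0.02204251  0.00348703] dir th 0.07204251022425429 pos th 0.041814322776744475
hub (666.783935546875, -5.860003471374512) 26.81006622314453 2813

0.088 18 -0.0089 0.0062 -0.0014 0.1679
0.096 17 -0.0081 0.0077 -0.0002 0.1691
0.104 16 -0.0056 0.0084 0.0014 0.1687
0.12 18 -0.0091 0.0085 -0.0003 0.1692
0.128 17 -0.0086 0.0086 0.0 0.1697
0.136 18 -0.0084 0.0097 0.0006 0.1682
0.144 20 -0.0081 0.0099 0.0009 0.1694
0.152 16 -0.0079 0.0062 -0.0009 0.1677
0.16 19 -0.0094 0.01 0.0003 0.1699
slope [ 0.0080742  -0.00095905] dir th 0.04192579810850005 pos th 0.049990300318123466
hub (665.8259887695312, -0.38389283418655396) 31.241859436035156 80
```

```bash
python3 - <<'E'
from h import *
z=np.load('pics/w27.npz'); W=cloud(z['d'],z); p=W.reshape(-1,3); p=p[(p[:,2]>.078)&(p[:,2]<.093)&(abs(p[:,0]-.573)<.03)&(abs(p[:,1]-.0125)<.025)]; print('post',len(p),p.mean(0),p.min(0),p.max(0))
a=np.load('pics/top0.npz'); b=np.load('pics/top6.npz')
d=cv2.absdiff(cv2.GaussianBlur(a['img'],(5,5),0),cv2.GaussianBlur(b['img'],(5,5),0)).max(2)
for n,(u,v) in dict(bowl=(461,240),cast=(433,274),dish=(186,228),tape=(227,212),block=(202,316)).items(): print(n,np.percentile(d[v-14:v+14,u-14:u+14],95))
s=ctrl.get_state(); print(s['contact_force'],s['eef_pos'])
E
```

```text
post 527 [0.57439259 0.01161263 0.08531409] [0.56402238 0.00289475 0.07830014] [0.58293862 0.02180657 0.08825097]
bowl 4.0
cast 3.0
dish 3.0
tape 3.0
block 4.0
[ 0.66443566 -0.24936253 -0.02458794] [ 0.57460437 -0.08065865  0.24921611]
```

View pics/side3.png

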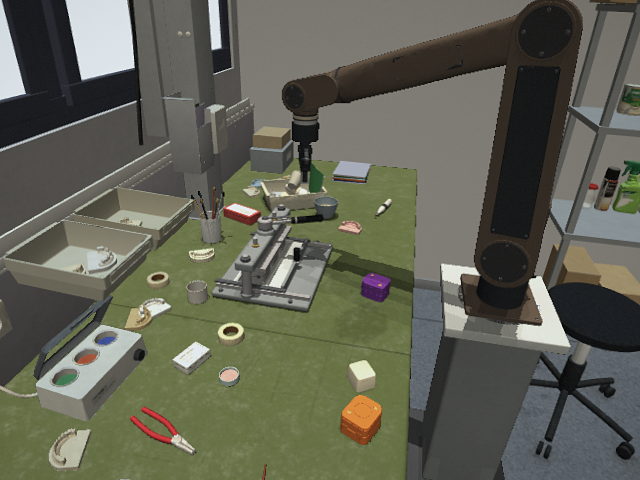

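The side view shows the flasks gone from the bench and the tray home, with the post at about (297,254). The wrench is turned toward the robot near (300,217), the gripper is clear, and the bystanders are unmoved. I'll hand in.

```bash
python3 -c "
from h import *
print(ctrl.sign_off())"
```

```text
the job is handed in; nothing more can be done
None
```

I pulled the tray out by its post, stood all three flasks in it side by side, and pushed it home. I then turned the wrench clockwise until it broke over, backed off at once, and handed the job in at about 32 s. No verdict was reported.

What the last checks showed:
- **Tray:** it stopped against the end stop 138 mm from the fully-out position. The post stood at x ≈ 0.573–0.574 m afterwards, so the tray is home.
- **Flasks:** the wrist pictures before closing showed all three flat and inside the rim. They are hidden under the plate now, so I could not look at them again after the tray went in.
- **Click:** the force at the grip peaked at about 12 N near 1.1 rad, then fell to about 9 N. I stopped with the handle at about 1.22 rad. The picture showed about 0.1 rad of break-over there, against the 0.06 rad required.
- **Spring-back:** after I let go, the handle went back to about 1.10 rad, which I take as the spindle angle with the wrench back in line.
- **Bench and robot:** the spots where the five bystanders stand look unchanged in the top picture. The gripper was clear of everything with no force on it.

Two things did not fully agree:
- **Spindle angle:** the spindle estimates ran from about 1.08 to 1.12 rad depending on how I fitted the handle. All are within 1.05–1.35 rad, but the margin above 1.05 is small.
- **Click force:** the peak of about 12 N is below the expected 14 N. I put that down to force-sensor error and some of the load going sideways.

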